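# Lever the shaker's foot back onto its levelling pad, up to the stop

### The job

The heavy shaker has walked off its levelling pad. Feed the tip of the pry bar, over the fulcrum block, into the slot under the shaker's toe plate, lever the toe up just enough for its foot to clear the yellow pad, and swing the bar so that the foot moves over the pad until you feel it bear lightly, but definitely, on the red stop. Then lower it gently there, so that the foot stands on the yellow pad by the stop. Move the shaker with the bar only, tip it no more than the job needs, let go of the bar at the end (it may stay in the slot), and leave everything else alone.

Things in the scene. Friction and masses are not known exactly. Their poses are not given: they have to be found in the camera images.
- grip (a point): centre of the pry bar's orange grip, 100 mm long (y), 24 wide (x), 24 high. +y runs along the bar to its tip, 360 mm away; z is its upper side. The strip's underside is 3.5 mm below this point. A rubber bumper under the outer end (41 mm along -y) reaches 23.5 mm below. At the start the bar lies over the fulcrum's ridge, bumper on the bench, grip low, tip raised
- ridge (a point): top of the brass ridge (round, radius 8 mm, along x) of the fulcrum, 34 mm above the bench, midway between two upright 8 mm pins with a 19 mm gap along x, 20 mm higher than the ridge. The bar lies between the pins: it can slide, tilt, and swing about 30 degrees each way
- slot (a point): middle of the pry slot (white stripe above it), on the lower outer edge of the shaker's toe plate, 24 mm above the bench when level, 90 mm from the ridge. y points into the machine, x along the edge, z up. Plate: 12 mm thick, y = 0 to 50, x = -35 to +85 mm. Two brass pins (8 mm thick, 14 long) hang below it at x = -13.5 and +13.5, y = 14 mm (gap 19): the bar's tip goes between, 20 to 30 mm in
- foot (a point): centre of the underside of the shaker's front foot: round rubber, 22 mm across, 24 high, under the toe plate at x = +55, y = +22, z = -24 mm from the slot point (same axes). A brass stud on the plate marks it. At the start it stands on the bench a few mm short of the yellow plate
- pad: fixed levelling pad beside the front foot; origin on the bench. Yellow plate 8 mm thick, x = -8 to +28, y = -25 to +25 mm. Across its far side a rigid red stop, 8 mm thick, top 20 mm above the bench, clamped with its near face anywhere from x = 13 to 21 mm (not given: find it by feel). The foot comes from -x; touching the stop its centre is 11 mm short of that face
- shaker: heavy shaker, about 9 kg, loose on three rubber feet; axes as the slot's, origin 24 mm below it. Housing 220 x 250 mm, 160 high, behind the toe plate. Rear feet at x = -60 and +110, y = 275 mm stay on the bench while the toe is levered and swung. 25 to 45 N at the plate's edge lifts it, about 0.4 of that at the grip; the pins move it sideways with the bar, with a few mm of play
- bar: the pry bar, 0.42 kg: straight steel strip 12 mm wide, 7 mm thick, the last 20 mm at the tip 8 mm wide. Same axes as the grip; origin on the strip's underside, 240 mm towards the tip from the grip. At the start the tip is up to about 20 mm short of the toe plate and higher than it: the grip must rise for the tip to dip under the plate, then be fed forward
- fulcrum: the fixed blue fulcrum block, 70 x 50 mm; origin on the bench under the ridge point
- jar: bystander: small jar with blue cap, 38 mm across and 50 mm high, standing on the bench on the pad's side of the fulcrum
- vial: bystander: small jar with red cap, 28 mm across and 55 mm high, standing on the other side of the fulcrum
- rack: bystander: green tube rack, 100 x 160 x 28 mm, to the robot's right beyond the tray
- tray: bystander: white tray, 130 x 190 x 35 mm, to the robot's right
- tipbox: bystander: green box with white lid, 85 x 120 x 70 mm, to the left
- reagent: bystander: bottle, 60 mm across and 110 mm high, between the robot and the shaker
- pipette: bystander: white pipette lying on the bench, 220 mm long, 28 mm wide, to the robot's right

How it is judged (in metres and radians):
On the way, in this order (a step that is already met when the one before it is completed fails the run):
1. the bar carries the toe, with the foot lifted clear of the height of the yellow plate and not yet over it (contact force between bar and shaker above 8 N and z of foot in the frame of pad above 0.009 m and x of foot in the frame of pad below -0.01 m), for 0.2 s.
2. carried by the bar, the foot is over the yellow plate, not yet resting on it, and bears lightly on the red stop (more than 3 N) (contact force between bar and shaker above 8 N and z of foot in the frame of pad above 0.009 m and x of foot in the frame of pad above 0.0005 m and contact force between shaker and pad above 3 N), for 0.1 s.
At the end, for the whole second after the job is handed in: The foot stands on the yellow plate where it met the red stop (its centre at x = 0.5 to 13.5 mm of the pad), within 18 mm of the pad's middle lengthwise, bearing on it with more than 8 N; the bar no longer carries the shaker (less than 15 N between them); shaker and bar are at rest and released (x of foot in the frame of pad between 0.0005 and 0.0135 m and y of foot in the frame of pad between -0.018 and 0.018 m and z of foot in the frame of pad between 0.0055 and 0.0095 m and contact force between shaker and pad above 8 N and contact force between bar and shaker below 15 N and linear speed of shaker below 0.01 m/s and linear speed of bar below 0.02 m/s); the robot touches nothing.
It fails at once if the foot is pushed hard against the stop while in the air (more than 25 N), or dropped or forced onto the pad (more than 60 N) ((z of foot in the frame of pad above 0.0095 m and contact force between shaker and pad above 25 N) or contact force between shaker and pad above 60 N).
It fails at once if the bar is forced against the shaker (more than 90 N) (contact force between bar and shaker above 90 N).
It fails at once if the shaker is tipped much further than needed (more than about 5 degrees) (angle between shaker's own z axis and vertical above 0.085 rad).
It fails at once if the robot pushes the shaker itself (contact force between any of the fingers, the arm and shaker above 2 N).
It fails at once if a bystander is disturbed (distance of any of jar, vial, rack, tray, tipbox, reagent, pipette from where it was at the start of the episode above 0.015 m).
It also fails if it takes over 67 s, if anything falls off the work surface, if the arm or the gripper's body presses on something with over 40 N, if the wrist force passes 120 N, or if a joint passes its speed limit or range.

### The arm

A 6-joint arm with a two-finger parallel gripper is mounted at the origin on the work surface. World frame = base frame: x ahead of the robot, y to its left, z up, the work surface at z = 0. Lengths are in m, angles in degrees, forces in N, time in s.
With the tool pointing down it reaches from about 0.3 to 0.775 m from the base axis. Payload 14.6 kg.
Tool frame: the origin (TCP) lies at the very end of the fingers, on their centre line; the grasp point (between the pads) lies 19 mm behind it; z points along the fingers, y is the direction in which the jaws open and shut (so a half turn about z gives the same grasp; the last joint's range is limited). The gripper opens to 94 mm and grips with 3 to 60 N. Pads are 16 mm wide; open, the fingers measure 119 mm over their backs; the gripper's body (75 mm by 177 mm) begins 78 mm behind the grasp point.
Start: joints at [70.325, 17.183, 87.147, -0, 75.671, -3.816], TCP at [0.15, 0.529, 0.205] pointing down, gripper open.
Joint ranges: [-173.82, 173.82], [-45.26, 126.66], [13.44, 144.39], [-59.66, 239.66], [0, 175.72], [-146.38, 146.38]. Speed limits (degrees/s): [127.2, 127.2, 147.25, 180, 180, 180].

### API

Orientations are given as a 3x3 rotation matrix whose columns are the frame's x, y, z axes.
In Python, from rig import * gives the robot as it stands.
- The arm moves only by the shell command python3 -m pendant 'ROWS'. ROWS is JSON, a list of rows, each a list of 3 entries, a list of its own where there are three numbers: the shift along the tool's x, y, z in mm, then the turn, a rotation vector about the tool's x, y, z in rad, then the finger opening in mm, from 0 to 94. In form: [[[dx, dy, dz], [ax, ay, az], fingers], ...]. A call has 1 to 20 rows; each row is the pose to reach, as a shift and turn from the pose commanded when the call began, along the tool's axes at that moment; what a row does not reach only later rows make up. A row lasts 1/8 s, in which the tool goes at most 62.5 mm and 10.7 degrees, less where a joint would pass 70% of its speed; a pose out of reach is approached as far as the arm can. A call with a gripper value outside its range is refused whole. The fingers move at their own pace and stop on an object; the grip force is fixed at half the most. Time passes only in rows, so rows that repeat a pose let the fingers close. It gives the time, the measured TCP pose, the force and the opening at its end, in the units of the state.
- state(): the state, without advancing time (a new reading comes with each control period).
- read_camera(name): name is "scene" or "top"; returns (picture, depth): 420x560x3 uint8, red, green, blue; 420x560 float32, m along the optical axis (not along the pixel's ray), 0 where there is no reading.
- camera_info(name): a dict with "mtx" (3x3 intrinsics, pixels), "T" (4x4, takes a point from camera to world coordinates). Camera axes: x right, y down, z forward; pixel columns grow to the right and rows downward; lengths in m; the calibration is good to about 2 mm. A picture is of the moment at which its call begins. camera_info takes no time and is no camera call.
- sign_off(): hands the job in, once; it reports no verdict.
The state is a dict: "clock": time; "joint_pos": joint angles; "qd": joint speeds; "joint_efforts": joint torques, N m; "eef_pos": TCP position; "eef_rot": TCP orientation; "ft_force": force on the tool from outside, world axes, zero at the start; "moment": the same for the moment, N m; "width": finger opening in m.
Only numpy, scipy, OpenCV 4.12 (cv2) and the standard library are available. Lean on these libraries where they do the work, as an engineer would, in place of code of your own. Each camera call takes 0.05 s, during which the arm holds its last target.

## Working session

There is one attempt and no reset: what is moved stays moved. The work goes in short steps, Python scripts to look and compute and a shell command to move; the robot and the scene stay as the last step left them, time stands still between calls to the robot, and variables do not carry over. Pictures are saved under pics/ and viewed, and the job is handed in when it is done.

```bash
ls -la; mkdir -p pics
python3 - <<'E'
from rig import *
import cv2, numpy as np
s=state(); print({k:np.round(v,4).tolist() if not isinstance(v,(int,float)) else v for k,v in s.items()})
for n in ("scene","top"):
    p,d=read_camera(n); cv2.imwrite(f"pics/{n}0.png",p[:,:,::-1]); np.save(f"pics/{n}0_d.npy",d); np.save(f"pics/{n}0.npy",p)
    i=camera_info(n); print(n,np.round(i["mtx"],2).tolist(),np.round(i["T"],4).tolist(),(d>0).mean())
E
```

```text
total 12
drwxr-xr-x  3 agent agent 4096 Dec  6 04:59 .
drwxr-xr-x 23 root  root  4096 Dec  6 04:59 ..
drwxr-xr-x  2 agent agent 4096 Dec  6 04:59 pics
{'clock': 0.0, 'joint_pos': [70.3241, 17.2155, 87.1832, -0.0, 75.6675, -3.8154], 'qd': [0.0964, 0.0259, -0.1255, -0.0858, -0.0127, 0.1331], 'joint_efforts': [-0.0001, -53.1803, -35.2744, 0.0708, 0.0244, -0.0001], 'eef_pos': [0.1502, 0.5288, 0.2049], 'eef_rot': [[-0.9619, 0.2733, -0.0004], [0.2733, 0.9619, -0.0011], [0.0001, -0.0012, -1.0]], 'ft_force': [-0.1825, -0.0094, -0.9554], 'moment': [0.0348, -0.0473, -0.0152], 'width': 0.09375154490412389}
scene [[491.09, 0.0, 289.82], [0.0, 491.09, 204.56], [0.0, 0.0, 1.0]] [[-0.737, 0.3668, -0.5677, 1.2753], [0.6755, 0.3727, -0.6362, 0.7934], [-0.0217, -0.8524, -0.5224, 0.7241], [0.0, 0.0, 0.0, 1.0]] 0.9796130952380953
top [[501.49, 0.0, 281.03], [0.0, 501.49, 204.66], [0.0, 0.0, 1.0]] [[-0.0039, -0.9825, 0.1862, 0.3154], [-1.0, 0.0034, -0.0031, -0.0379], [0.0024, -0.1862, -0.9825, 1.3067], [0.0, 0.0, 0.0, 1.0]] 0.9959821428571428
```

View pics/scene0.png

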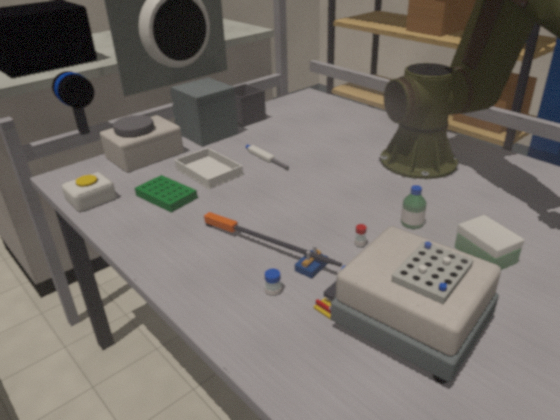

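View pics/top0.png

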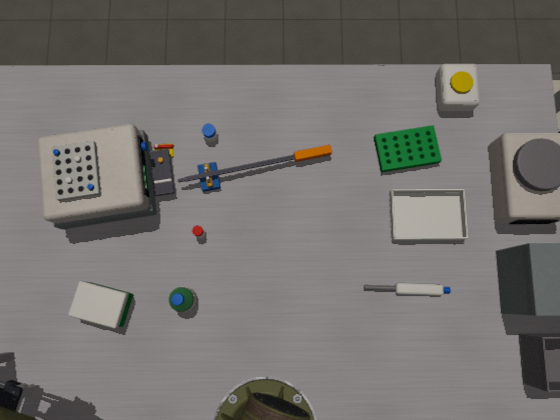

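The scene view shows the grip at about (221,223), the fulcrum at (311,262) and the pad at (326,308). In the top view the grip is at (313,153), the fulcrum at (209,177), the toe plate at (160,172) and the pad at (165,149). I'll zoom in next.

Run:
```python
import cv2, numpy as np
t=cv2.imread("pics/top0.png"); s=cv2.imread("pics/scene0.png")
c=t[110:220,130:240]; cv2.imwrite("pics/t_z.png",cv2.resize(c,(660,600),interpolation=cv2.INTER_NEAREST) if 0 else cv2.resize(c,None,fx=5.4,fy=5.4,interpolation=cv2.INTER_CUBIC))
c=s[230:340,260:400]; cv2.imwrite("pics/s_z.png",cv2.resize(c,None,fx=5.4,fy=5.4,interpolation=cv2.INTER_CUBIC))
```

```text
(no output)
```

View pics/t_z.png

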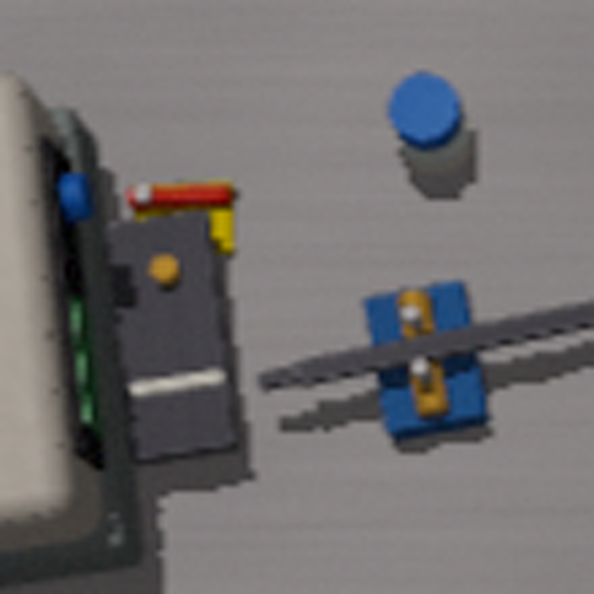

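View pics/s_z.png

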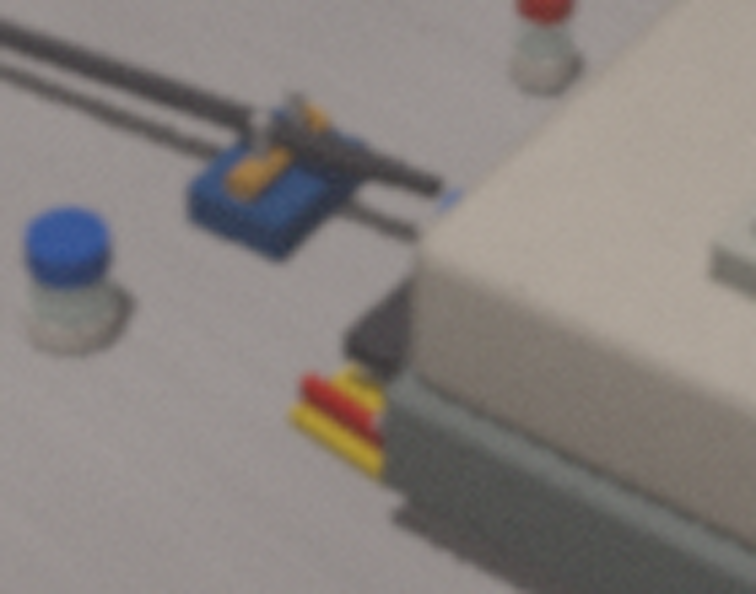

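```bash
cat > h.py <<'E'
import numpy as np, cv2
from rig import *
CI={n:camera_info(n) for n in("scene","top")}
def ray(n,u,v):
    i=CI[n];K=np.array(i["mtx"]);T=np.array(i["T"])
    d=T[:3,:3]@np.linalg.solve(K,[u,v,1.]);return T[:3,3],d
def plane(n,u,v,z):
    o,d=ray(n,u,v);return o+d*(z-o[2])/d[2]
def proj(n,P):
    i=CI[n];K=np.array(i["mtx"]);T=np.array(i["T"])
    c=T[:3,:3].T@(np.asarray(P)-T[:3,3]);p=K@c;return p[:2]/p[2]
def cloud(n,d):
    i=CI[n];K=np.array(i["mtx"]);T=np.array(i["T"])
    v,u=np.mgrid[:420,:560];c=np.stack([(u-K[0,2])/K[0,0]*d,(v-K[1,2])/K[1,1]*d,d],-1)
    return c@T[:3,:3].T+T[:3,3]
def tri(a,b):
    (o1,d1),(o2,d2)=ray("scene",*a),ray("top",*b)
    A=np.stack([d1,-d2],1);t=np.linalg.lstsq(A,o2-o1,rcond=None)[0]
    p,q=o1+d1*t[0],o2+d2*t[1];return (p+q)/2,np.linalg.norm(p-q)
E
cat > m.py <<'E'
from h import *
for n in("scene","top"):
    p=np.load(f"pics/{n}0.npy");d=np.load(f"pics/{n}0_d.npy");W=cloud(n,d)
    hsv=cv2.cvtColor(p,cv2.COLOR_RGB2HSV)
    for name,lo,hi,roi in [("orange",(5,170,120),(14,255,255),None),("yellow",(23,150,100),(33,255,255),(0,0)),("red",(0,150,100),(4,255,255),None),("brass",(12,100,90),(22,220,255),None),("blue",(100,120,60),(118,255,255),None)]:
        m=cv2.inRange(hsv,lo,hi)
        k,lab,st,ce=cv2.connectedComponentsWithStats(m)
        for j in range(1,k):
            if st[j,4]<12: continue
            if name=="brass" and (st[j,4]>200): continue
            q=W[lab==j]; r=cv2.minAreaRect(np.argwhere(lab==j)[:,::-1].astype(np.float32))
            print(n,name,st[j,4],np.round(ce[j],1),"med",np.round(np.median(q,0),3),"zmax",np.round(np.percentile(q[:,2],95),3),np.round(r[1],1),round(r[2],1))
E
python3 m.py
```

```text
scene orange 147 [219.7 219.5] med [ 0.706 -0.119  0.035] zmax 0.038 [28.8  6.3] 18.4
scene yellow 145 [ 85.8 180.2] med [ 0.885 -0.509  0.068] zmax 0.07 [ 9. 18.] 90.0
scene yellow 12 [326.7 301.8] med [0.705 0.263 0.006] zmax 0.007 [7.2 1.7] 31.0
scene yellow 39 [322.2 311.1] med [0.731 0.277 0.006] zmax 0.008 [17.2  2.2] 33.7
scene red 35 [360.7 227.7] med [0.496 0.174 0.052] zmax 0.054 [6.3 6.7] 63.4
scene red 39 [321.9 304.6] med [0.727 0.27  0.017] zmax 0.019 [12.8  3.1] 33.7
scene brass 100 [545.6  47.9] med [-0.982 -0.056  0.172] zmax 0.176 [ 7.2 20.1] 63.4
scene brass 43 [521.  54.] med [-0.8   -0.084  0.173] zmax 0.328 [ 3.7 12. ] 15.9
scene brass 56 [501.1 103.8] med [-0.855 -0.143 -0.069] zmax -0.053 [10.2  6.5] 15.9
scene brass 65 [219.3 218.8] med [ 0.705 -0.123  0.036] zmax 0.039 [25.3  4.1] 18.4
scene brass 41 [307.3 261.5] med [0.66  0.158 0.03 ] zmax 0.033 [ 4.4 10.8] 53.1
scene brass 32 [325.9 302. ] med [0.708 0.262 0.007] zmax 0.039 [10.3  4.7] 33.7
scene brass 44 [323.8 310.6] med [0.728 0.279 0.008] zmax 0.036 [19.1  5. ] 32.5
scene blue 937 [552.5  90. ] med [
[... 1352 characters left out ...]
056 [13. 12.] 90.0
top blue 43 [143.3 145.8] med [0.689 0.298 0.117] zmax 0.122 [8. 5.] 90.0
top blue 26 [ 55.7 151.7] med [0.659 0.487 0.172] zmax 0.174 [4.9 4.2] 45.0
top blue 51 [212.8 166.3] med [0.663 0.138 0.023] zmax 0.026 [8. 6.] 90.0
top blue 43 [200.5 168.7] med [0.656 0.171 0.023] zmax 0.026 [8. 5.] 90.0
top blue 64 [215.8 183. ] med [0.617 0.129 0.023] zmax 0.028 [10.  7.] 90.0
top blue 54 [203.9 185.8] med [0.61  0.161 0.021] zmax 0.027 [8.7 8.5] 76.0
top blue 27 [ 89.7 186.4] med [0.576 0.402 0.171] zmax 0.176 [4.9 4.9] 45.0
top blue 36 [446.5 289.5] med [ 0.339 -0.46   0.018] zmax 0.023 [5. 5.] 90.0
top blue 121 [177.1 298.9] med [0.318 0.203 0.111] zmax 0.114 [11.3 12. ] 45.0
```

```bash
python3 - <<'E'
from h import *
def z(x,y,h): return plane("top",(x+.5)/5.4-.5+130,(y+.5)/5.4-.5+110,h)
for nm,x,y,h in [("stripe in",135,387,.036),("stripe out",222,377,.036),("stud",163,268,.046),("pl corner out-lo",237,445,.036),("pl out-hi",208,217,.036),("pl in-hi",112,225,.036),("pl in-lo",138,460,.036),("pin hi",410,313,.054),("pin lo",420,368,.054),("tip",262,381,.041),("yellow c1",234,253,.008),("yellow c2",236,205,.008),("red a",233,193,.02),("red b",135,193,.02),
 ("ridge hi end",413,296,.034),("ridge lo end",433,408,.034)]:
    print(nm,np.round(z(x,y,h)*1000,1))
# bar centerline in top: dark pixels per column
p=np.load("pics/top0.npy").astype(int); d=np.load("pics/top0_d.npy"); W=cloud("top",d)
g=cv2.cvtColor(np.load("pics/top0.npy"),cv2.COLOR_RGB2GRAY)
P=[]
hsv=cv2.cvtColor(np.load("pics/top0.npy"),cv2.COLOR_RGB2HSV)
m=cv2.inRange(hsv,(3,150,100),(22,255,255))
m[:,:285]=0; m[:,340:]=0
pts=np.argwhere(m)[:,::-1].astype(np.float32); r=cv2.minAreaRect(pts); print("grip rect",r,cv2.boxPoints(r).round(1).tolist())
print("grip c",np.round(plane("top",*r[0],.037)*1000,1))
print("grip depth top z",np.round(np.percentile(W[m>0][:,2],[10,50,90]),3))
for u in [185,192,225,235,245,255,265,275,285]:
    est=int(round(180+(u-180)*(157-180)/(300-180)))
    col=g[est-8:est+9,u]; print(u,est-8,col.tolist())
E
python3 - <<'E'
import cv2
t=cv2.imread("pics/top0.png");cv2.imwrite("pics/t_z2.png",cv2.resize(t[130:200,170:340],None,fx=4.7,fy=4.7,interpolation=cv2.INTER_CUBIC))
s=cv2.imread("pics/scene0.png");cv2.imwrite("pics/s_z2.png",cv2.resize(s[200:290,195:355],None,fx=5,fy=5,interpolation=cv2.INTER_CUBIC))
E
```

```text
stripe in [619.3 286.6  36. ]
stripe out [624.1 245.   36. ]
stud [675.7 273.1  46. ]
pl corner out-lo [590.5 236.5  36. ]
pl out-hi [704.3 254.7  36. ]
pl in-hi [700.4 301.3  36. ]
pl in-lo [583.4 283.7  36. ]
pin hi [650.8 152.4  54. ]
pin lo [623.8 147.   54. ]
tip [620.8 224.6  41. ]
yellow c1 [694.2 247.6   8. ]
yellow c2 [719.  247.5   8. ]
red a [721.5 246.5  20. ]
red b [721.6 295.   20. ]
ridge hi end [664.7 154.2  34. ]
ridge lo end [608.9 143.2  34. ]
grip rect ((312.4038391113281, 152.01922607421875), (8.432992935180664, 37.26205825805664), 78.69007110595703) [[293.29998779296875, 151.5], [329.79998779296875, 144.1999969482422], [331.5, 152.5], [295.0, 159.8000030517578]]
grip c [ 696.6 -124.9   37. ]
grip depth top z [0.034 0.038 0.042]
185 171 [135, 133, 133, 132, 134, 123, 83, 83, 80, 55, 91, 129, 133, 134, 132, 116, 77]
192 170 [135, 135, 133, 131, 132, 95, 73, 70, 68, 68, 93, 128, 135, 135, 84, 68, 69]
225 163 [133, 134, 133, 133, 132, 107, 75, 66, 64, 73, 70, 127, 130, 80, 67, 68, 67]
235 161 [134, 132, 131, 132, 134, 106, 75, 66, 65, 77, 81, 125, 133, 84, 67, 67, 68]
245 160 [133, 134, 134, 133, 103, 71, 63, 65, 72, 79, 126, 135, 84, 67, 68, 67, 103]
255 158 [134, 132, 133, 135, 103, 71, 65, 66, 65, 80, 128, 115, 77, 68, 68, 67, 102]
265 156 [133, 132, 135, 134, 102, 70, 65, 65, 69, 79, 128, 85, 69, 67, 67, 68, 125]
275 154 [133, 133, 133, 133, 103, 71, 67, 65, 63, 91, 128, 81, 68, 68, 69, 68, 126]
285 152 [134, 137, 134, 134, 100, 71, 62, 63, 51, 92, 111, 77, 70, 67, 68, 104, 131]
```

View pics/t_z2.png

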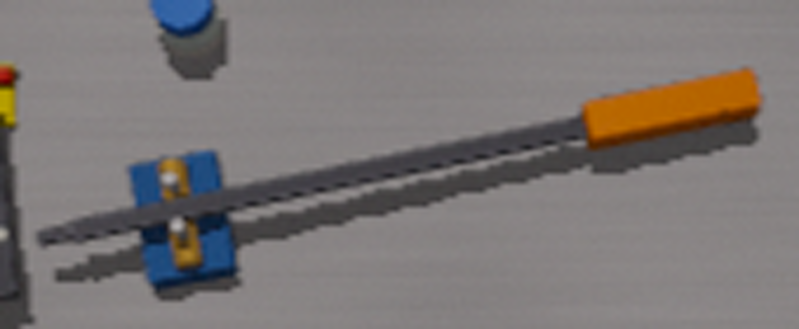

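View pics/s_z2.png

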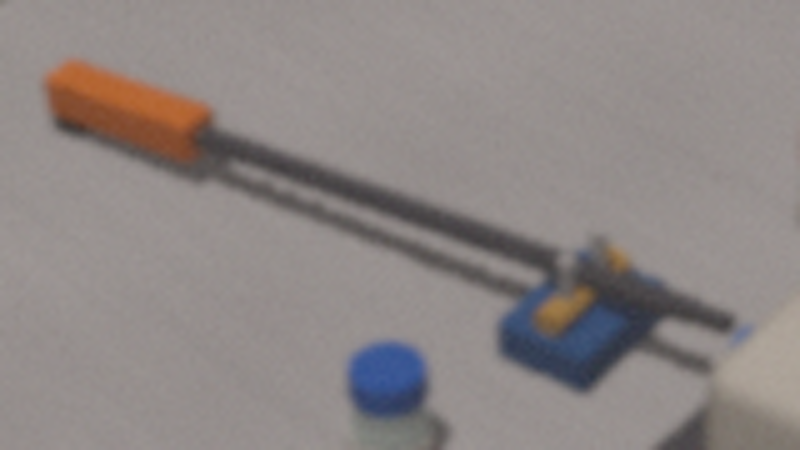

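Run:
```python
from h import *
p=np.load("pics/top0.npy"); W=cloud("top",np.load("pics/top0_d.npy"))
for u in (302,312,322):
    for v in range(142,166): print(u,v,p[v,u].tolist(),np.round(W[v,u]*1000).tolist()) if (u==312) else None
# stripe, bar depth 
for v in range(160,185): print(v,p[v,230].tolist(),np.round(W[v,230]*1000).tolist())
```

```text
312 142 [139, 133, 133] [734.0, -126.0, 5.0]
312 143 [139, 135, 135] [733.0, -127.0, 0.0]
312 144 [138, 134, 134] [730.0, -127.0, 1.0]
312 145 [138, 133, 133] [726.0, -126.0, 5.0]
312 146 [139, 135, 135] [724.0, -126.0, 2.0]
312 147 [132, 125, 124] [722.0, -127.0, -0.0]
312 148 [175, 104, 49] [708.0, -124.0, 35.0]
312 149 [182, 102, 0] [705.0, -124.0, 35.0]
312 150 [182, 101, 0] [701.0, -124.0, 40.0]
312 151 [184, 103, 3] [700.0, -124.0, 36.0]
312 152 [182, 101, 0] [696.0, -124.0, 40.0]
312 153 [182, 103, 0] [694.0, -124.0, 38.0]
312 154 [181, 101, 0] [692.0, -124.0, 36.0]
312 155 [181, 100, 0] [688.0, -124.0, 38.0]
312 156 [128, 61, 0] [686.0, -124.0, 36.0]
312 157 [85, 38, 0] [686.0, -124.0, 28.0]
312 158 [77, 47, 25] [685.0, -125.0, 19.0]
312 159 [69, 63, 61] [688.0, -126.0, 1.0]
312 160 [69, 66, 65] [686.0, -126.0, -2.0]
312 161 [70, 68, 68] [683.0, -126.0, -2.0]
312 162 [69, 68, 67] [679.0, -126.0, 3.0]
312 163 [68, 67, 67] [678.0, -126.0, -3.0]
312 164 [104, 101, 102] [675.0, -126.0, -1.0]
312 165 [133, 130, 130] [672.0, -126.0, -0.0]
160 [137, 133, 134] [687.0, 95.0, -3.0]
161
[... 211 characters left out ...]
9] [669.0, 95.0, 3.0]
167 [109, 106, 107] [666.0, 95.0, 0.0]
168 [74, 72, 75] [653.0, 91.0, 40.0]
169 [65, 64, 69] [650.0, 91.0, 42.0]
170 [66, 64, 70] [648.0, 91.0, 40.0]
171 [80, 79, 84] [647.0, 91.0, 34.0]
172 [71, 67, 71] [644.0, 91.0, 33.0]
173 [129, 124, 126] [650.0, 95.0, -1.0]
174 [137, 132, 132] [648.0, 95.0, -2.0]
175 [84, 81, 80] [645.0, 95.0, -1.0]
176 [68, 66, 67] [641.0, 94.0, 4.0]
177 [70, 68, 69] [638.0, 94.0, 2.0]
178 [69, 66, 67] [636.0, 94.0, 0.0]
179 [69, 65, 65] [632.0, 94.0, 4.0]
180 [68, 66, 66] [631.0, 94.0, -1.0]
181 [131, 126, 127] [628.0, 94.0, -1.0]
182 [136, 131, 132] [625.0, 94.0, 0.0]
183 [137, 133, 134] [622.0, 94.0, 0.0]
184 [137, 133, 132] [619.0, 94.0, 3.0]
```

Run:
```python
from h import *
g=np.array([.6966,-.1249,.0252]);r=np.array([.637,.1495,.034])
a=np.deg2rad(12.25);f=np.array([-np.sin(a)*.999,np.cos(a)*.999,.043]);x=np.array([np.cos(a),np.sin(a),0]);z=np.cross(x,f)
for nm,P in [("out top +x",g-.05*f+.012*x+.012*z),("in top +x",g+.05*f+.012*x+.012*z),("in bot +x",g+.05*f+.012*x-.012*z),("out top -x",g-.05*f-.012*x+.012*z),("tip",g+.36*f),("pinhi",[.6508,.1524,.054]),("stop end",[.7215,.2465,.02])]:
    q=proj("scene",P); print(nm,q.round(1),"in s_z2",((q-[195,200]+.5)*5-.5).round(0),"s_z",((q-[260,230]+.5)*5.4-.5).round(0))
```

```text
out top +x [203.4 213.6] in s_z2 [44. 70.] s_z [-304.  -86.]
in top +x [232.1 223.9] in s_z2 [187. 121.] s_z [-149.  -31.]
in bot +x [233.1 231.8] in s_z2 [193. 161.] s_z [-143.   12.]
out top -x [209.7 209.5] in s_z2 [75. 50.] s_z [-270. -108.]
tip [341.5 263.6] in s_z2 [734. 320.] s_z [442. 184.]
pinhi [308.3 250.1] in s_z2 [568. 253.] s_z [263. 111.]
stop end [315.5 296.7] in s_z2 [605. 485.] s_z [302. 362.]
```

The two views agree within about 1 px (2 mm). I measure the grip at about (697, -125, 25) mm with yaw 12.2°, the ridge at (637, 149.5), the slot at about (624, 242) with yaw 8°, and the foot at about (675, 272). The pad origin is near x = 702. Next I move above the grip.

```bash
python3 -m pendant '[[[-47,-32,6],[0,0,0.07],94],[[-94,-64,12],[0,0,0.14],94],[[-141,-96,20],[0,0,0.22],94],[[-188,-128,27],[0,0,0.29],94],[[-235,-160,34],[0,0,0.36],94],[[-282,-192,41],[0,0,0.43],94],[[-329,-224,48],[0,0,0.5],94],[[-376,-256,55],[0,0,0.58],94],[[-423,-288,62],[0,0,0.65],94],[[-470,-320,69],[0,0,0.72],94],[[-517,-352,76],[0,0,0.79],94],[[-564,-384,83],[0,0,0.86],94],[[-611,-416,90],[0,0,0.94],94],[[-658,-448,97],[0,0,1.01],94],[[-704.5,-479.6,105],[0,0,1.08],94],[[-704.5,-479.6,105],[0,0,1.08],94],[[-704.5,-479.6,105],[0,0,1.08],94],[[-704.5,-479.6,105],[0,0,1.08],94]]'
python3 - <<'E'
from h import *
s=state();print(np.round(s["eef_pos"],4),np.round(s["eef_rot"],4).tolist(),s["clock"],s["ft_force"],s["joint_pos"])
E
```

```text
clock: 2.35
eef_pos: [0.6967, -0.1237, 0.1012]
eef_rot: [[-0.214, 0.977, 0.001], [0.977, 0.214, -0.0], [-0.0, 0.001, -1.0]]
ft_force: [0.2, -0.5, -0.7]
width: 0.0941
[ 0.6967 -0.1237  0.1012] [[-0.2138, 0.9769, 0.0006], [0.9769, 0.2138, -0.0001], [-0.0002, 0.0006, -1.0]] 2.35 [ 0.19878316 -0.54657745 -0.68938835] [-1.30342010e+01  4.26133779e+01  6.32359910e+01  4.68953855e-03
  7.41169846e+01 -2.53821789e+01]
```

```bash
python3 -m pendant '[[[0,0,30],[0,0,0],94],[[0,0,60],[0,0,0],94],[[0,0,80],[0,0,0],94],[[0,0,90],[0,0,0],94],[[0,0,93.5],[0,0,0],94],[[0,0,93.5],[0,0,0],60],[[0,0,93.5],[0,0,0],30],[[0,0,93.5],[0,0,0],10],[[0,0,93.5],[0,0,0],10],[[0,0,93.5],[0,0,0],10],[[0,0,93.5],[0,0,0],10],[[0,0,93.5],[0,0,0],10]]'
```

```text
clock: 3.85
eef_pos: [0.6969, -0.1248, 0.0069]
eef_rot: [[-0.212, 0.977, -0.0], [0.977, 0.212, 0.0], [0.0, -0.0, -1.0]]
ft_force: [1.1, 0.8, -1.1]
width: 0.0276
```

```bash
python3 -m pendant '[[[0,0,0],[0,0,0],10],[[0,0,0],[0,0,0],10],[[0,0,0],[0,0,0],10]]'
```

```text
clock: 4.22
eef_pos: [0.6969, -0.1248, 0.0069]
eef_rot: [[-0.212, 0.977, 0.0], [0.977, 0.212, -0.0], [-0.0, 0.0, -1.0]]
ft_force: [0.8, 0.2, 0.1]
width: 0.0237
```

```bash
cat > b.py <<'E'
from h import *
import json,os
from scipy.spatial.transform import Rotation as R
C=np.array([637.,149.5,26.])
F=np.array([[0,1,0],[1,0,0],[0,0,-1.]])   # tool axes in bar axes
def Rbar(phi,th): return R.from_euler("z",phi,degrees=True).as_matrix()@R.from_euler("x",th,degrees=True).as_matrix()
G=Rbar(0,2.45).T@F   # bar->tool with tool vertical at pitch 2.45
off=np.array([0,0,-18.3]) # grip centre in tool
def toolpose(phi,th,L,lat=0,c=0):
    Rb=Rbar(phi,th); g=C+(11.5+c)*Rb[:,2]-L*Rb[:,1]+lat*Rb[:,0]
    Rt=Rb@G; return g-Rt@off,Rt
def load():
    j=json.load(open("cmd.json")); return np.array(j["p"]),np.array(j["R"])
def save(p,Rm): json.dump({"p":list(map(float,p)),"R":np.asarray(Rm).tolist()},open("cmd.json","w"))
def applied(shift,rv):
    p,Rm=load(); save(p+Rm@np.array(shift,float),Rm@R.from_rotvec(rv).as_matrix())
def delta(p,Rm):
    p0,R0=load(); return np.round(R0.T@(p-p0),1).tolist(),np.round(R.from_matrix(R0.T@Rm).as_rotvec(),3).tolist()
E
python3 - <<'E'
from b import *
s=state(); save(np.array(s["eef_pos"])*1000,s["eef_rot"])
print(toolpose(12.25,2.45,281))
a0=(12.25,2.45,281)
a1=(8.2,-13,281)
for t in np.linspace(0,1,11): print(delta(*toolpose(*[a+(b-a)*t for a,b in zip(a0,a1)])))
E
```

```text
(array([ 696.67173168, -125.33133256,    7.17743007]), array([[-2.12177672e-01,  9.77231106e-01, -2.18596274e-19],
       [ 9.77231106e-01,  2.12177672e-01, -6.57481141e-18],
       [-1.73276502e-18,  0.00000000e+00, -1.00000000e+00]]))
([-0.4, -0.4, -0.2], [0.0, 0.0, 0.0])
([-0.8, -2.4, -7.8], [0.0, -0.027, 0.007])
([-1.0, -4.4, -15.4], [0.0, -0.054, 0.014])
([-1.0, -6.3, -23.0], [0.001, -0.081, 0.021])
([-0.7, -8.3, -30.6], [0.002, -0.108, 0.028])
([-0.2, -10.3, -38.2], [0.002, -0.135, 0.035])
([0.5, -12.3, -45.8], [0.003, -0.162, 0.043])
([1.4, -14.2, -53.3], [0.005, -0.189, 0.05])
([2.5, -16.1, -60.9], [0.006, -0.216, 0.057])
([3.8, -18.0, -68.4], [0.008, -0.243, 0.064])
([5.4, -19.9, -75.8], [0.01, -0.27, 0.07])
```

```bash
python3 -m pendant '[[[-0.8,-2.4,-7.8],[0,-0.027,0.007],10],[[-1,-4.4,-15.4],[0,-0.054,0.014],10],[[-1,-6.3,-23],[0.001,-0.081,0.021],10],[[-0.7,-8.3,-30.6],[0.002,-0.108,0.028],10],[[-0.2,-10.3,-38.2],[0.002,-0.135,0.035],10],[[0.5,-12.3,-45.8],[0.003,-0.162,0.043],10],[[1.4,-14.2,-53.3],[0.005,-0.189,0.05],10],[[2.5,-16.1,-60.9],[0.006,-0.216,0.057],10],[[3.8,-18,-68.4],[0.008,-0.243,0.064],10],[[5.4,-19.9,-75.8],[0.01,-0.27,0.07],10],[[5.4,-19.9,-75.8],[0.01,-0.27,0.07],10],[[5.4,-19.9,-75.8],[0.01,-0.27,0.07],10]]'
python3 - <<'E'
from b import *
applied([5.4,-19.9,-75.8],[.01,-.27,.07]); print(load()[0])
for n in ("scene","top"):
    p,d=read_camera(n); np.save(f"pics/{n}1.npy",p);np.save(f"pics/{n}1_d.npy",d)
    c=p[110:220,130:240] if n=="top" else p[230:340,260:400]
    cv2.imwrite(f"pics/{n}1z.png",cv2.resize(c[:,:,::-1],None,fx=5.4,fy=5.4,interpolation=cv2.INTER_CUBIC))
E
```

```text
clock: 5.72
eef_pos: [0.6762, -0.1236, 0.0824]
eef_rot: [[-0.138, 0.99, 0.037], [0.954, 0.143, -0.264], [-0.266, -0.001, -0.964]]
ft_force: [0.0, 0.9, -3.2]
width: 0.0239
[ 676.34502617 -123.77056652   82.74798164]
```

View pics/top1z.png

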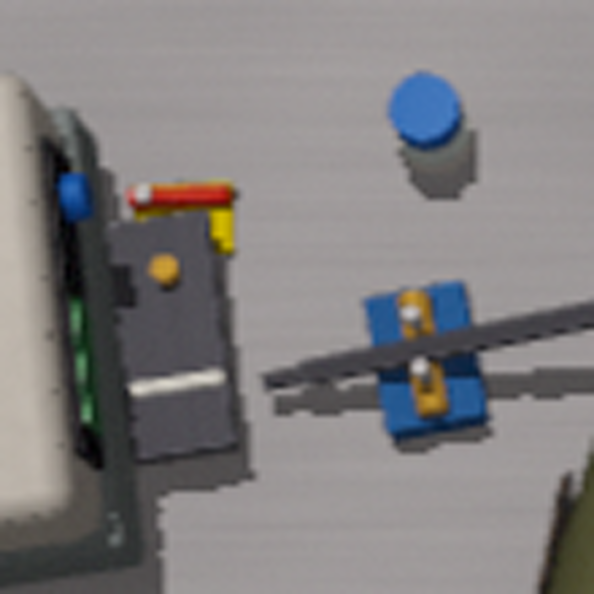

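View pics/scene1z.png

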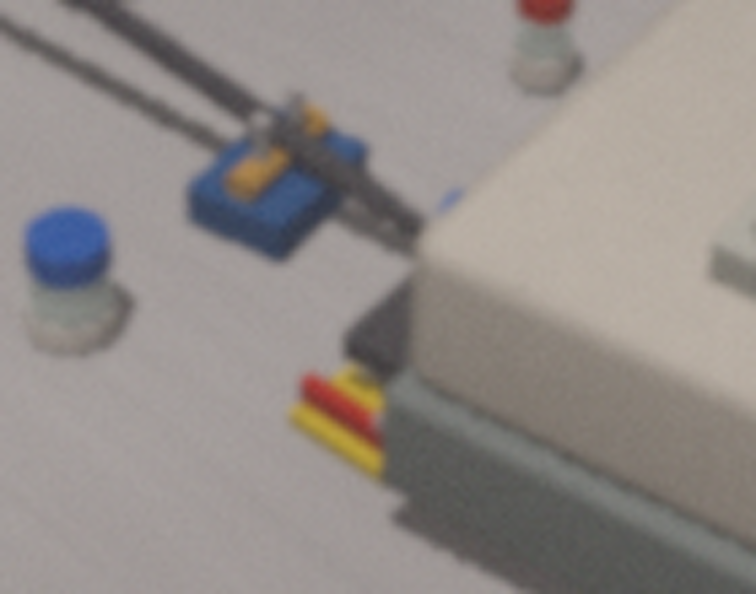

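Run:
```python
from b import *
def z(x,y,h): return plane("top",(x+.5)/5.4-.5+130,(y+.5)/5.4-.5+110,h)
print(z(266,380,.022)*1000, z(550,317,.072)*1000, z(480,333,.06)*1000)
s=state();Rt=np.array(s["eef_rot"]);p=np.array(s["eef_pos"])*1000
Rb=Rt@G.T; g=p+Rt@off; print("phi",np.degrees(np.arctan2(-Rb[0,1],Rb[1,1])),"th",np.degrees(np.arcsin(Rb[2,1])),"g",g,"tip top",g+360*Rb[:,1]+3.5*Rb[:,2],"ridge pt",g+281*Rb[:,1]-3.5*Rb[:,2])
```

```text
[625.91848065 226.5910932   22.        ] [643.83391366  83.80400639  72.        ] [639.30222605 118.07385299  60.        ]
phi 8.221459032422699 th -12.987803396858705 g [ 675.52657307 -118.88029599   99.94388507] tip top [625.25468653 229.08401839  22.44663775] ridge pt [636.48062307 151.33808719  33.38046284]
```

Run:
```python
from b import *
for L in (271,261,251,241): print(L,delta(*toolpose(8.2,-13,L)))
```

```text
271 ([10.0, 0.0, -0.5], [-0.0, 0.0, 0.001])
261 ([20.0, 0.0, -0.9], [-0.0, 0.0, 0.001])
251 ([30.0, 0.0, -1.3], [-0.0, 0.0, 0.001])
241 ([40.0, 0.1, -1.8], [-0.0, 0.0, 0.001])
```

```bash
python3 -m pendant '[[[5,0,-0.2],[0,0,0],10],[[10,0,-0.5],[0,0,0],10],[[14,0,-0.6],[0,0,0],10],[[18,0,-0.8],[0,0,0],10],[[22,0,-1],[0,0,0],10],[[25,0,-1.1],[0,0,0],10]]'; python3 -m pendant '[[[3,0,-0.1],[0,0,0],10],[[6,0,-0.2],[0,0,0],10],[[9,0,-0.4],[0,0,0],10],[[12,0,-0.6],[0,0,0],10],[[15,0,-0.7],[0,0,0],10],[[15,0,-0.7],[0,0,0],10]]'
python3 - <<'E'
from b import *
applied([25,0,-1.1],[0,0,0]);applied([15,0,-0.7],[0,0,0]); print(load()[0])
for n in ("scene","top"):
    p,d=read_camera(n); np.save(f"pics/{n}2.npy",p);np.save(f"pics/{n}2_d.npy",d)
    c=p[110:220,130:240] if n=="top" else p[230:340,260:400]
    cv2.imwrite(f"pics/{n}2z.png",cv2.resize(c[:,:,::-1],None,fx=5.4,fy=5.4,interpolation=cv2.INTER_CUBIC))
E
```

```text
clock: 6.58
eef_pos: [0.6728, -0.0993, 0.0771]
eef_rot: [[-0.138, 0.99, 0.038], [0.954, 0.143, -0.264], [-0.267, -0.001, -0.964]]
ft_force: [-0.2, 0.2, -2.8]
width: 0.0236
clock: 7.32
eef_pos: [0.6707, -0.0847, 0.0737]
eef_rot: [[-0.138, 0.99, 0.038], [0.954, 0.143, -0.264], [-0.267, -0.001, -0.964]]
ft_force: [-0.1, 1.5, -2.5]
width: 0.0239
[670.75884534 -85.14281652  73.80753907]
```

View pics/top2z.png

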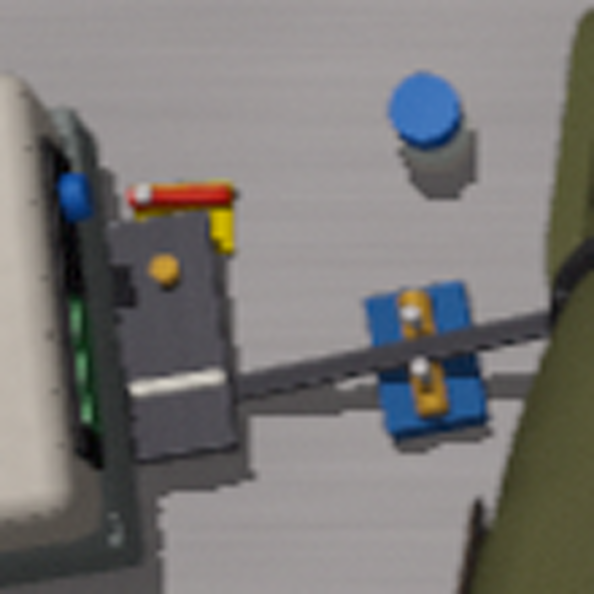

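Run:
```python
from b import *
for t in (-12,-11,-10,-9,-8,-7,-6,-5,-4,-3,-2,-1): print(t,delta(*toolpose(8.2,t,241)))
```

```text
-12 ([0.3, 0.1, 4.2], [-0.0, 0.018, 0.001])
-11 ([0.7, 0.1, 8.5], [-0.0, 0.035, 0.0])
-10 ([1.2, 0.1, 12.6], [-0.0, 0.053, 0.0])
-9 ([1.7, 0.1, 16.8], [-0.0, 0.07, 0.0])
-8 ([2.4, 0.1, 21.0], [-0.0, 0.088, 0.0])
-7 ([3.1, 0.1, 25.2], [-0.0, 0.105, 0.0])
-6 ([3.9, 0.1, 29.3], [-0.0, 0.123, 0.0])
-5 ([4.7, 0.1, 33.5], [-0.0, 0.14, 0.0])
-4 ([5.6, 0.1, 37.6], [-0.0, 0.158, 0.0])
-3 ([6.6, 0.1, 41.7], [-0.0, 0.175, 0.0])
-2 ([7.7, 0.1, 45.8], [-0.0, 0.192, 0.0])
-1 ([8.8, 0.1, 49.8], [-0.0, 0.21, 0.0])
```

```bash
python3 -m pendant '[[[0.3,0,4.2],[0,0.018,0],10],[[0.7,0,8.5],[0,0.035,0],10],[[1,0,10.5],[0,0.044,0],10],[[1.2,0,12.6],[0,0.053,0],10],[[1.4,0,14.7],[0,0.061,0],10],[[1.7,0,16.8],[0,0.07,0],10]]'
python3 -m pendant '[[[0.4,0,2.1],[0,0.009,0],10],[[0.7,0,4.2],[0,0.018,0],10],[[1.1,0,6.3],[0,0.027,0],10],[[1.4,0,8.4],[0,0.035,0],10],[[1.4,0,8.4],[0,0.035,0],10]]'
python3 - <<'E'
from b import *
applied([1.7,0,16.8],[0,.07,0]);applied([1.4,0,8.4],[0,0.035,0]); print(load()[0]); s=state(); print(s["ft_force"],s["moment"])
E
```

```text
clock: 8.18
eef_pos: [0.6717, -0.0875, 0.0583]
eef_rot: [[-0.14, 0.99, 0.029], [0.97, 0.144, -0.196], [-0.199, 0.001, -0.98]]
ft_force: [-4.1, 6.4, 6.7]
width: 0.0241
clock: 8.8
eef_pos: [0.6719, -0.0881, 0.0501]
eef_rot: [[-0.141, 0.99, 0.025], [0.976, 0.143, -0.163], [-0.165, 0.001, -0.986]]
ft_force: [-4.0, 4.7, 8.7]
width: 0.0239
[671.19759678 -88.25532032  48.65253141]
[-3.95027397  4.6810982   8.71003795] [0.21807944 0.66493737 0.03753536]
```

```bash
python3 -m pendant '[[[0.5,0,2.1],[0,0.009,0],10],[[0.9,0,4.2],[0,0.018,0],10],[[1.3,0,6.2],[0,0.026,0],10],[[1.7,0,8.3],[0,0.035,0],10],[[1.7,0,8.3],[0,0.035,0],10]]'
cat > look.py <<'E'
import sys
from b import *
k=sys.argv[1]
for n in ("scene","top"):
    p,d=read_camera(n); np.save(f"pics/{n}{k}.npy",p);np.save(f"pics/{n}{k}_d.npy",d)
    c=p[110:220,130:240] if n=="top" else p[230:340,260:400]
    cv2.imwrite(f"pics/{n}{k}z.png",cv2.resize(c[:,:,::-1],None,fx=5.4,fy=5.4,interpolation=cv2.INTER_CUBIC))
for k2 in ("0",k):
    p=np.load(f"pics/top{k2}.npy");W=cloud("top",np.load(f"pics/top{k2}_d.npy"));hsv=cv2.cvtColor(p,cv2.COLOR_RGB2HSV)
    m=cv2.inRange(hsv,(12,100,90),(22,220,255));m[:140]=0;m[172:]=0;m[:,:145]=0;m[:,180:]=0
    nn,lab,st,ce=cv2.connectedComponentsWithStats(m)
    j=[i for i in range(1,nn) if 10<st[i,4]<40]
    for i in j: print(k2,"stud px",ce[i].round(2),"z",W[lab==i][:,2].mean().round(4))
    # plate top: fit plane dark pixels
    b=p.max(2)<85; dd=W
    sel=b&(W[...,2]>.025)&(W[...,2]<.065)&(W[...,0]>.58)&(W[...,0]<.72)&(W[...,1]>.243)&(W[...,1]<.285)
    q=W[sel]; A=np.c_[q[:,:2]-[.65,.265],np.ones(len(q))]; co=np.linalg.lstsq(A,q[:,2],rcond=None)[0]
    # robust: housing top plane (white), tilt
    h=(W[...,2]>.14)&(W[...,2]<.20)&(W[...,1]>.31)&(W[...,1]<.56)&(p.min(2)>110)
    hq=W[h];A=np.c_[hq[:,:2]-[.65,.42],np.ones(len(hq))];ch=np.linalg.lstsq(A,hq[:,2],rcond=None)[0]
    print(k2,"plate z",(co[2]*1000).round(1),"n",len(q),"housing slope x,y",ch[:2].round(4),"z",(ch[2]*1000).round(1))
s=state();print("F",np.round(s["ft_force"],1),"M",np.round(s["moment"],2),"p",np.round(np.array(s["eef_pos"])*1000,1),"clock",s["clock"])
Rt=np.array(s["eef_rot"]);Rb=Rt@G.T;g=np.array(s["eef_pos"])*1000+Rt@off
print("phi %.2f th %.2f"%(np.degrees(np.arctan2(-Rb[0,1],Rb[1,1])),np.degrees(np.arcsin(Rb[2,1]))),"g",g.round(1),"cmd",load()[0].round(1))
# geometric pitch from grip height
E
python3 - <<'E'
from b import *
applied([1.7,0,8.3],[0,.035,0])
E
python3 look.py 3
```

```text
clock: 9.43
eef_pos: [0.672, -0.0884, 0.042]
eef_rot: [[-0.142, 0.99, 0.021], [0.981, 0.143, -0.129], [-0.131, 0.002, -0.991]]
ft_force: [-2.3, 1.2, 10.8]
width: 0.0236
0 stud px [159.91 159.09] z 0.044
0 plate z 36.5 n 608 housing slope x,y [-0.0026  0.024 ] z 148.8
3 stud px [158.91 158.91] z 0.0506
3 plate z 42.5 n 551 housing slope x,y [0.0018 0.0037] z 151.3
F [-2.2  0.8 10.3] M [-0.39  0.7   0.05] p [672.  -88.4  42.1] clock 9.525
phi 8.23 th -5.09 g [671.6 -86.   60.2] cmd [671.1 -87.9  40.2]
```

View pics/top3z.png

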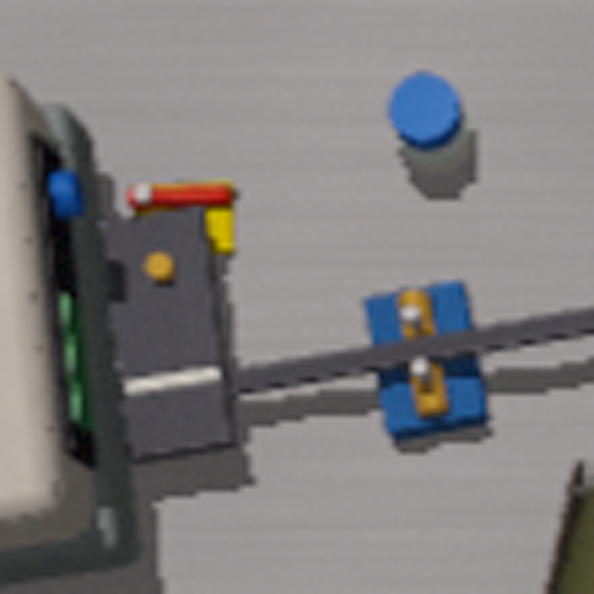

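View pics/scene3z.png

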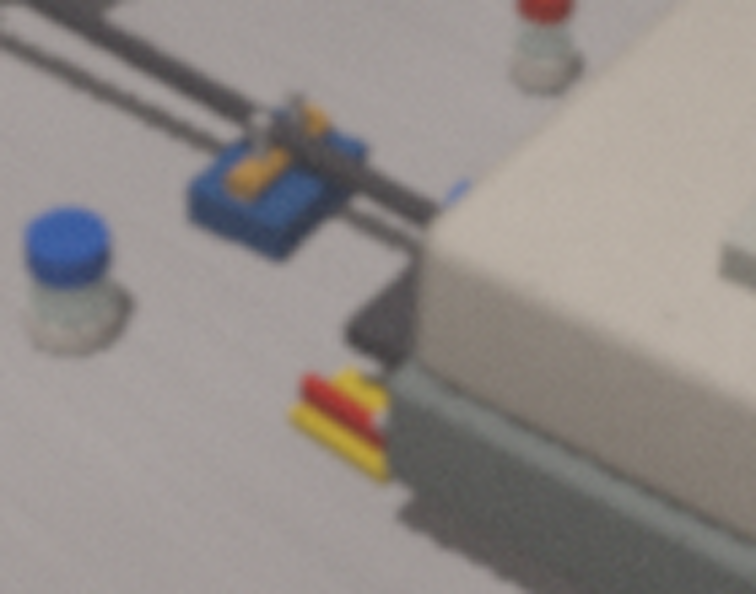

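Run:
```python
from b import *
for t in (-4,-3,-2.5,-2,-1.5,-1,0): print(t,delta(*toolpose(8.2,t,241)))
```

```text
-4 ([-1.2, 0.1, 4.3], [-0.0, 0.018, 0.0])
-3 ([-0.8, 0.1, 8.5], [-0.0, 0.035, 0.0])
-2.5 ([-0.6, 0.1, 10.6], [-0.0, 0.044, 0.0])
-2 ([-0.3, 0.1, 12.7], [-0.0, 0.052, 0.0])
-1.5 ([-0.1, 0.1, 14.8], [-0.0, 0.061, 0.0])
-1 ([0.2, 0.1, 16.9], [-0.0, 0.07, 0.0])
0 ([0.8, 0.1, 21.0], [-0.0, 0.087, 0.0])
```

```bash
python3 -m pendant '[[[-0.3,0,2.1],[0,0.009,0],10],[[-0.6,0,4.3],[0,0.018,0],10],[[-0.7,0,6.4],[0,0.027,0],10],[[-0.8,0,8.5],[0,0.035,0],10],[[-0.6,0,10.6],[0,0.044,0],10],[[-0.3,0,12.7],[0,0.052,0],10],[[-0.1,0,14.8],[0,0.061,0],10],[[-0.1,0,14.8],[0,0.061,0],10]]'
python3 - <<'E'
from b import *
applied([-0.1,0,14.8],[0,.061,0])
E
python3 look.py 4
```

```text
clock: 10.52
eef_pos: [0.6724, -0.0885, 0.0275]
eef_rot: [[-0.144, 0.99, 0.012], [0.987, 0.144, -0.067], [-0.068, 0.002, -0.998]]
ft_force: [-4.1, 12.1, 14.5]
width: 0.0236
0 stud px [159.91 159.09] z 0.044
0 plate z 36.5 n 608 housing slope x,y [-0.0026  0.024 ] z 148.8
4 stud px [158.09 158.09] z 0.0556
4 plate z 48.1 n 572 housing slope x,y [ 0.005 -0.015] z 153.7
F [-4.9 11.5 13.9] M [1.7  0.82 0.09] p [672.4 -88.5  27.6] clock 10.625
phi 8.29 th -1.46 g [672.2 -87.3  45.8] cmd [671.4 -89.9  25.5]
```

View pics/top4z.png

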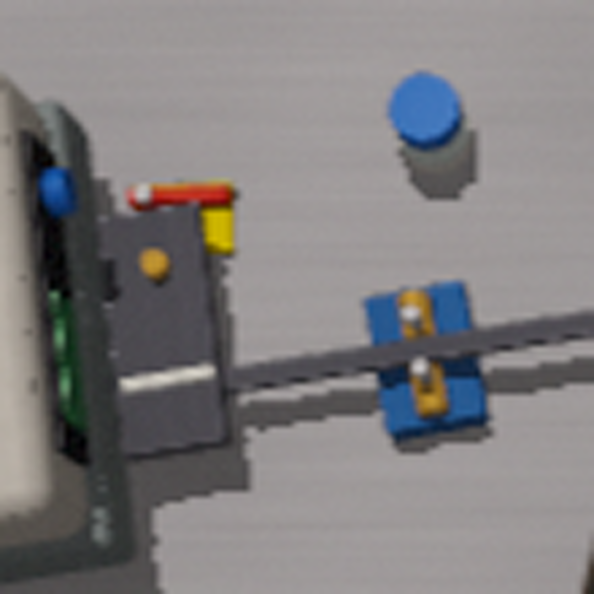

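View pics/scene4z.png

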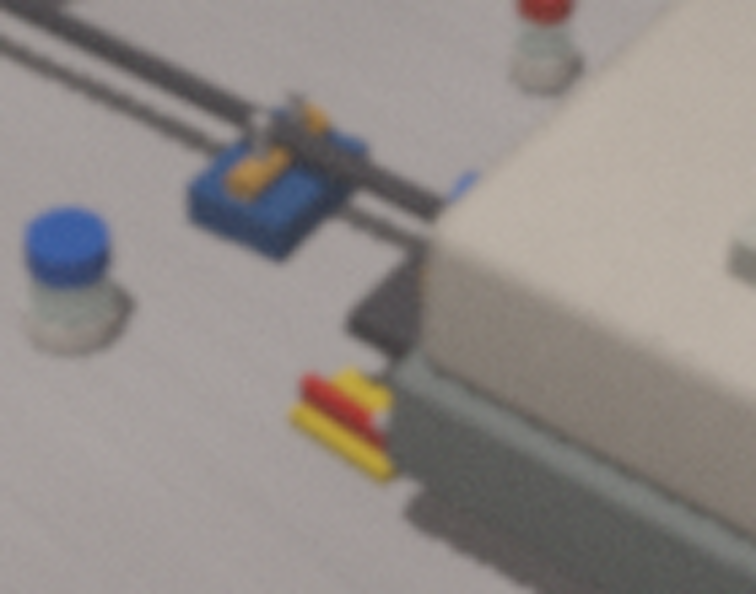

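Run:
```python
from h import *
def z(x,y,h): return plane("top",(x+.5)/5.4-.5+130,(y+.5)/5.4-.5+110,h)
for nm,x,y,h in [("stripe in",124,385,.046),("stripe out",214,373,.048),("stud",153,264,.0575),("pl out-lo",230,440,.048),("pl out-hi",200,207,.048),("yc1",234,253,.008),("yc2",236,205,.008)]: print(nm,np.round(z(x,y,h)*1000,1))
```

```text
stripe in [617.9 289.4  46. ]
stripe out [623.2 246.2  48. ]
stud [674.4 275.2  57.5]
pl out-lo [590.4 237.3  48. ]
pl out-hi [705.6 256.   48. ]
yc1 [694.2 247.6   8. ]
yc2 [719.  247.5   8. ]
```

```bash
python3 -m pendant '[[[0.1,0,2],[0,0.009,0],10],[[0.2,0,4],[0,0.017,0],10],[[0.2,0,5],[0,0.021,0],10],[[0.2,0,5],[0,0.021,0],10],[[0.2,0,5],[0,0.021,0],10]]'
python3 - <<'E'
from b import *
applied([0.2,0,5],[0,.021,0])
E
python3 look.py 5
python3 - <<'E'
from b import *
p,Rm=load()
# infer commanded bar params
Rb=Rm@G.T;g=p+Rm@off;th=np.degrees(np.arcsin(Rb[2,1]));phi=np.degrees(np.arctan2(-Rb[0,1],Rb[1,1]))
v=C-g; print("cmd phi %.2f th %.2f"%(phi,th),"L",v@Rb[:,1],"lat",-(v@Rb[:,0]),"c",-(v@Rb[:,2])-11.5)
L,lat,c=v@Rb[:,1],-(v@Rb[:,0]),-(v@Rb[:,2])-11.5
for i in range(0,11): print(i,delta(*toolpose(phi-i*.5,th,L-i*.13,lat,c)))
E
```

```text
clock: 11.25
eef_pos: [0.6726, -0.0883, 0.0229]
eef_rot: [[-0.144, 0.99, 0.009], [0.988, 0.144, -0.046], [-0.047, 0.003, -0.999]]
ft_force: [-5.5, 14.5, 16.5]
width: 0.024
0 stud px [159.91 159.09] z 0.044
0 plate z 36.5 n 608 housing slope x,y [-0.0026  0.024 ] z 148.8
5 stud px [157.74 157.96] z 0.0582
5 plate z 50.2 n 594 housing slope x,y [ 0.006  -0.0229] z 154.5
F [-5.1 14.  15. ] M [2.   0.84 0.19] p [672.6 -88.3  22.9] clock 11.35
phi 8.30 th -0.25 g [672.4 -87.5  41.2] cmd [671.5 -90.1  20.5]
cmd phi 8.22 th -0.31 L 241.24038082372414 lat -0.16958314130844115 c 0.000274734357200046
0 ([0.0, 0.0, 0.0], [-0.0, -0.0, 0.0])
1 ([0.1, -2.1, -0.0], [-0.0, 0.0, 0.009])
2 ([0.3, -4.2, -0.0], [0.0, 0.0, 0.017])
3 ([0.5, -6.3, -0.0], [0.001, 0.0, 0.026])
4 ([0.7, -8.4, -0.0], [0.001, 0.0, 0.035])
5 ([0.9, -10.5, -0.0], [0.002, 0.0, 0.044])
6 ([1.1, -12.6, -0.0], [0.002, 0.0, 0.052])
7 ([1.4, -14.7, -0.1], [0.003, 0.0, 0.061])
8 ([1.6, -16.8, -0.1], [0.003, 0.0, 0.07])
9 ([1.9, -18.9, -0.1], [0.003, 0.0, 0.078])
10 ([2.2, -21.0, -0.1], [0.004, 0.0, 0.087])
```

```bash
python3 -m pendant '[[[0.1,-2.1,0],[0,0,0.009],10],[[0.3,-4.2,0],[0,0,0.017],10],[[0.5,-6.3,0],[0.001,0,0.026],10],[[0.7,-8.4,0],[0.001,0,0.035],10],[[0.9,-10.5,0],[0.002,0,0.044],10],[[1.1,-12.6,0],[0.002,0,0.052],10],[[1.4,-14.7,-0.1],[0.003,0,0.061],10],[[1.6,-16.8,-0.1],[0.003,0,0.07],10],[[1.9,-18.9,-0.1],[0.003,0,0.078],10],[[2.2,-21,-0.1],[0.004,0,0.087],10],[[2.2,-21,-0.1],[0.004,0,0.087],10]]'
python3 - <<'E'
from b import *
applied([2.2,-21,-0.1],[0.004,0,.087])
E
python3 look.py 6
```

```text
clock: 12.72
eef_pos: [0.6526, -0.0906, 0.0235]
eef_rot: [[-0.057, 0.998, 0.009], [0.997, 0.057, -0.049], [-0.049, 0.006, -0.999]]
ft_force: [3.4, 6.4, 14.2]
width: 0.0238
0 stud px [159.91 159.09] z 0.044
0 plate z 36.5 n 608 housing slope x,y [-0.0026  0.024 ] z 148.8
6 stud px [157.22 155.09] z 0.0575
6 plate z 49.9 n 567 housing slope x,y [ 0.0062 -0.0219] z 154.4
F [ 3.1  6.  14.4] M [ 0.62 -0.4   0.34] p [652.6 -90.7  23.5] clock 12.825
phi 3.29 th -0.36 g [652.5 -89.8  41.7] cmd [650.4 -90.9  20.5]
```

View pics/top6z.png

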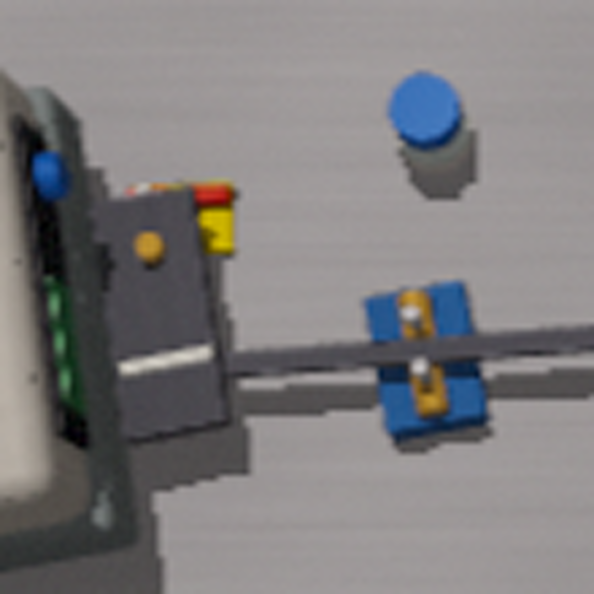

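```bash
cat > plan.py <<'E'
import sys
from b import *
p,Rm=load();Rb=Rm@G.T;g=p+Rm@off;th=np.degrees(np.arcsin(Rb[2,1]));phi=np.degrees(np.arctan2(-Rb[0,1],Rb[1,1]))
v=C-g;L,lat,c=v@Rb[:,1],-(v@Rb[:,0]),-(v@Rb[:,2])-11.5
print("cmd phi %.2f th %.2f L %.1f lat %.2f c %.2f"%(phi,th,L,lat,c))
dphi,dth,dL,n=map(float,sys.argv[1:5])
for i in range(1,int(n)+1):
    t=i/n; print(i,delta(*toolpose(phi+dphi*t,th+dth*t,L+dL*t,lat,c)))
E
python3 plan.py -5 0 -1.5 10
```

```text
cmd phi 3.23 th -0.31 L 240.0 lat -0.23 c 0.00
1 ([0.2, -2.1, -0.0], [0.0, 0.0, 0.009])
2 ([0.3, -4.2, -0.0], [0.001, 0.0, 0.017])
3 ([0.5, -6.3, -0.0], [0.001, 0.0, 0.026])
4 ([0.8, -8.4, -0.0], [0.001, 0.0, 0.035])
5 ([1.0, -10.5, -0.0], [0.002, 0.0, 0.044])
6 ([1.2, -12.6, -0.1], [0.002, 0.0, 0.052])
7 ([1.5, -14.6, -0.1], [0.003, 0.0, 0.061])
8 ([1.8, -16.7, -0.1], [0.003, 0.0, 0.07])
9 ([2.1, -18.8, -0.1], [0.004, 0.0, 0.078])
10 ([2.4, -20.9, -0.1], [0.004, 0.0, 0.087])
```

```bash
python3 -m pendant '[[[0.2,-2.1,0],[0,0,0.009],10],[[0.3,-4.2,0],[0.001,0,0.017],10],[[0.5,-6.3,0],[0.001,0,0.026],10],[[0.8,-8.4,0],[0.001,0,0.035],10],[[1,-10.5,0],[0.002,0,0.044],10],[[1.2,-12.6,-0.1],[0.002,0,0.052],10],[[1.5,-14.6,-0.1],[0.003,0,0.061],10],[[1.8,-16.7,-0.1],[0.003,0,0.07],10],[[2.1,-18.8,-0.1],[0.004,0,0.078],10],[[2.4,-20.9,-0.1],[0.004,0,0.087],10],[[2.4,-20.9,-0.1],[0.004,0,0.087],10]]'
python3 - <<'E'
from b import *
applied([2.4,-20.9,-0.1],[0.004,0,.087])
E
python3 look.py 7; python3 plan.py -4 0 -1.5 10
```

```text
clock: 14.2
eef_pos: [0.6317, -0.091, 0.0237]
eef_rot: [[0.03, 1.0, 0.005], [0.998, -0.03, -0.051], [-0.051, 0.007, -0.999]]
ft_force: [2.2, -2.8, 14.5]
width: 0.0236
0 stud px [159.91 159.09] z 0.044
0 plate z 36.5 n 608 housing slope x,y [-0.0026  0.024 ] z 148.8
7 stud px [156.5  152.18] z 0.0581
7 plate z 49.8 n 568 housing slope x,y [ 0.0073 -0.0214] z 154.3
F [ 2.6 -3.4 14.7] M [-0.98 -0.35  0.52] p [631.8 -91.   23.6] clock 14.3
phi -1.72 th -0.44 g [631.7 -90.   41.9] cmd [629.3 -89.7  20.5]
cmd phi -1.76 th -0.31 L 238.5 lat -0.31 c -0.00
1 ([0.2, -1.7, -0.0], [0.0, 0.0, 0.007])
2 ([0.3, -3.3, -0.0], [0.001, 0.0, 0.014])
3 ([0.5, -5.0, -0.0], [0.001, 0.0, 0.021])
4 ([0.7, -6.7, -0.0], [0.001, 0.0, 0.028])
5 ([0.9, -8.3, -0.0], [0.002, 0.0, 0.035])
6 ([1.1, -10.0, -0.0], [0.002, 0.0, 0.042])
7 ([1.3, -11.6, -0.1], [0.002, 0.0, 0.049])
8 ([1.6, -13.3, -0.1], [0.003, 0.0, 0.056])
9 ([1.8, -14.9, -0.1], [0.003, 0.0, 0.063])
10 ([2.1, -16.6, -0.1], [0.003, 0.0, 0.07])
```

View pics/top7z.png

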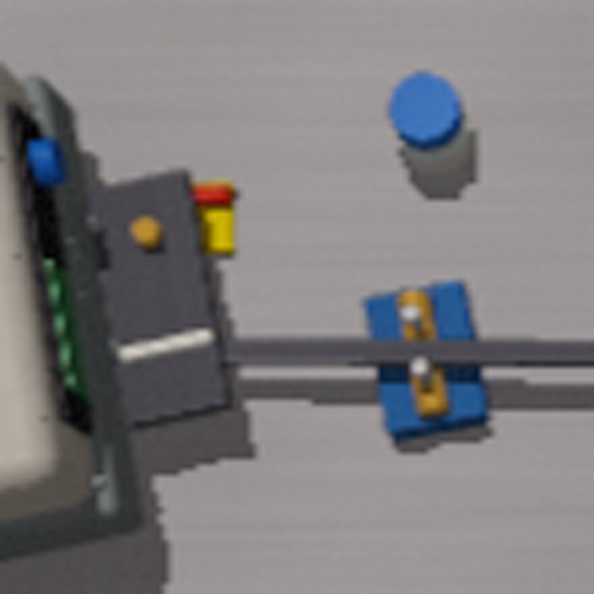

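View pics/scene7z.png

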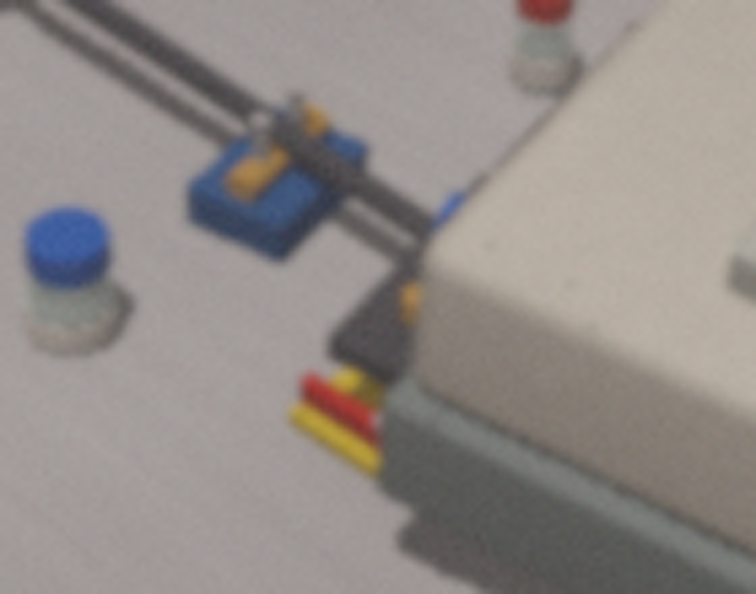

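```bash
python3 -m pendant '[[[0.2,-1.7,0],[0,0,0.007],10],[[0.3,-3.3,0],[0.001,0,0.014],10],[[0.5,-5,0],[0.001,0,0.021],10],[[0.7,-6.7,0],[0.001,0,0.028],10],[[0.9,-8.3,0],[0.002,0,0.035],10],[[1.1,-10,0],[0.002,0,0.042],10],[[1.3,-11.6,-0.1],[0.002,0,0.049],10],[[1.6,-13.3,-0.1],[0.003,0,0.056],10],[[1.8,-14.9,-0.1],[0.003,0,0.063],10],[[2.1,-16.6,-0.1],[0.003,0,0.07],10],[[2.1,-16.6,-0.1],[0.003,0,0.07],10]]'
python3 - <<'E'
from b import *
applied([2.1,-16.6,-0.1],[0.003,0,.07])
E
python3 look.py 8; python3 plan.py -2 0 -0.8 8
```

```text
clock: 15.68
eef_pos: [0.6151, -0.0896, 0.0237]
eef_rot: [[0.1, 0.995, 0.002], [0.994, -0.1, -0.052], [-0.052, 0.008, -0.999]]
ft_force: [0.5, -11.6, 15.6]
width: 0.0238
0 stud px [159.91 159.09] z 0.044
0 plate z 36.5 n 608 housing slope x,y [-0.0026  0.024 ] z 148.8
8 stud px [156.09 150.09] z 0.0576
8 plate z 49.9 n 547 housing slope x,y [ 0.0076 -0.0212] z 154.4
F [  0.8 -12.3  15.7] M [-2.47 -0.11  0.59] p [615.2 -89.7  23.7] clock 15.775
phi -5.75 th -0.51 g [615.1 -88.7  42. ] cmd [612.8 -87.1  20.5]
cmd phi -5.77 th -0.31 L 237.0 lat -0.27 c 0.01
1 ([0.1, -1.0, -0.0], [0.001, -0.0, 0.004])
2 ([0.2, -2.1, -0.0], [0.001, -0.0, 0.009])
3 ([0.3, -3.1, -0.0], [0.001, -0.0, 0.013])
4 ([0.4, -4.1, -0.0], [0.001, -0.0, 0.017])
5 ([0.6, -5.2, -0.0], [0.001, -0.0, 0.022])
6 ([0.7, -6.2, -0.0], [0.002, -0.0, 0.026])
7 ([0.8, -7.2, -0.0], [0.002, -0.0, 0.03])
8 ([1.0, -8.3, -0.0], [0.002, -0.0, 0.035])
```

View pics/top8z.png

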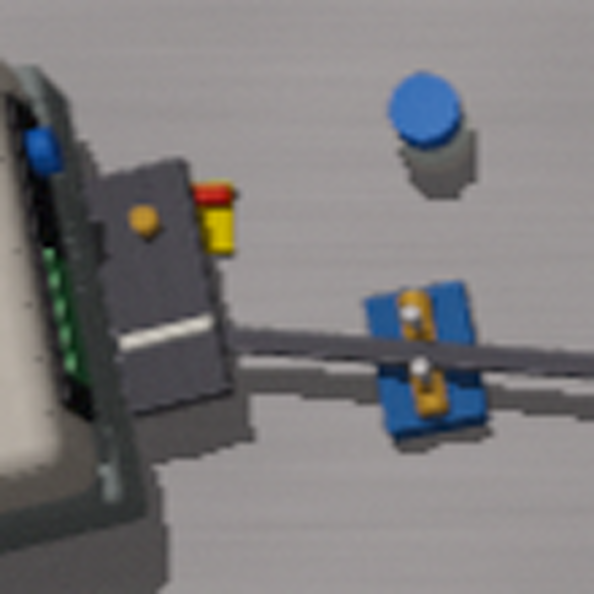

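```bash
python3 - <<'E'
from h import *
for u,v in [(158.09,158.09),(156.09,150.09)]: print(plane("top",u,v,.058)*1000)
E
python3 plan.py -3 0 0 10
```

```text
[675.33829375 274.64830625  58.        ]
[696.79224525 280.71114095  58.        ]
cmd phi -5.77 th -0.31 L 237.0 lat -0.27 c 0.01
1 ([0.0, -1.2, -0.0], [0.001, -0.0, 0.005])
2 ([0.0, -2.5, -0.0], [0.001, -0.0, 0.01])
3 ([0.0, -3.7, -0.0], [0.001, -0.0, 0.016])
4 ([0.1, -5.0, -0.0], [0.001, -0.0, 0.021])
5 ([0.1, -6.2, -0.0], [0.002, -0.0, 0.026])
6 ([0.1, -7.5, -0.0], [0.002, -0.0, 0.031])
7 ([0.2, -8.7, -0.0], [0.002, -0.0, 0.037])
8 ([0.2, -10.0, -0.0], [0.002, -0.0, 0.042])
9 ([0.3, -11.2, -0.0], [0.003, -0.0, 0.047])
10 ([0.3, -12.4, -0.0], [0.003, -0.0, 0.052])
```

```bash
python3 -m pendant '[[[0,-1.2,0],[0.001,0,0.005],10],[[0,-2.5,0],[0.001,0,0.01],10],[[0,-3.7,0],[0.001,0,0.016],10],[[0.1,-5,0],[0.001,0,0.021],10],[[0.1,-6.2,0],[0.002,0,0.026],10],[[0.1,-7.5,0],[0.002,0,0.031],10],[[0.2,-8.7,0],[0.002,0,0.037],10],[[0.2,-10,0],[0.002,0,0.042],10],[[0.2,-11.2,0],[0.003,0,0.047],10],[[0.3,-12.4,0],[0.003,0,0.052],10],[[0.3,-12.4,0],[0.003,0,0.052],10]]'
python3 - <<'E'
from b import *
applied([.3,-12.4,0],[0.003,0,.052])
E
python3 look.py 9; python3 plan.py -1 0 0 8
```

```text
clock: 17.15
eef_pos: [0.6029, -0.088, 0.0237]
eef_rot: [[0.152, 0.988, -0.001], [0.987, -0.152, -0.052], [-0.051, 0.007, -0.999]]
ft_force: [0.2, -11.7, 15.9]
width: 0.0241
0 stud px [159.91 159.09] z 0.044
0 plate z 36.5 n 608 housing slope x,y [-0.0026  0.024 ] z 148.8
9 stud px [155.74 148.65] z 0.0567
9 plate z 49.9 n 526 housing slope x,y [ 0.0087 -0.0214] z 154.4
F [  1.1 -11.5  16.3] M [-2.4  -0.15  0.63] p [603.  -88.   23.7] clock 17.25
phi -8.72 th -0.48 g [603. -87.  42.] cmd [600.5 -85.5  20.5]
cmd phi -8.76 th -0.31 L 237.0 lat -0.28 c -0.01
1 ([0.0, -0.5, 0.0], [-0.0, 0.0, 0.002])
2 ([0.0, -1.0, 0.0], [0.0, 0.0, 0.004])
3 ([0.0, -1.6, -0.0], [0.0, 0.0, 0.007])
4 ([0.0, -2.1, -0.0], [0.0, 0.0, 0.009])
5 ([0.0, -2.6, -0.0], [0.0, 0.0, 0.011])
6 ([0.0, -3.1, -0.0], [0.0, 0.0, 0.013])
7 ([0.0, -3.6, -0.0], [0.001, 0.0, 0.015])
8 ([0.0, -4.2, -0.0], [0.001, 0.0, 0.017])
```

View pics/top9z.png

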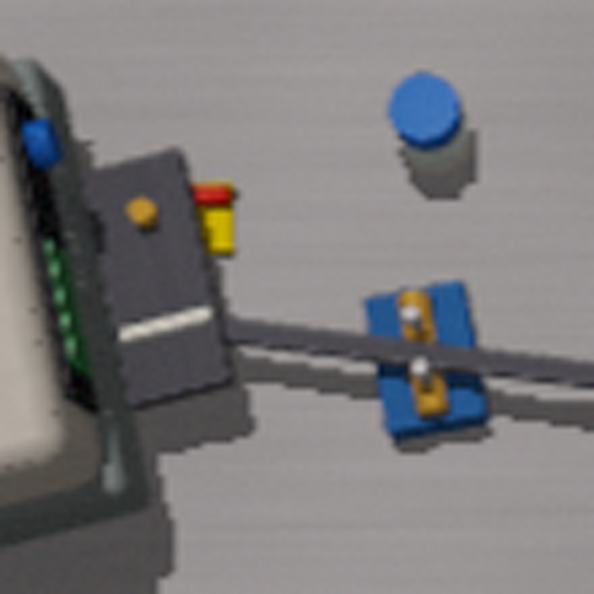

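View pics/scene9z.png

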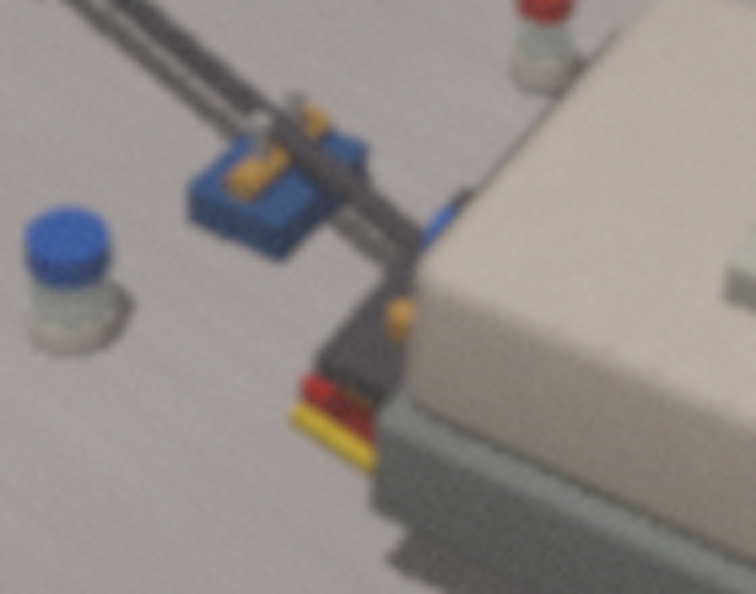

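```bash
cat > lat.py <<'E'
from b import *
import sys
if len(sys.argv)>1: applied(json.loads(sys.argv[1]),json.loads(sys.argv[2]))
s=state();Rt=np.array(s["eef_rot"]);F=np.array(s["ft_force"]);p,Rm=load()
e=Rm.T@(np.array(s["eef_pos"])*1000-p)
print("F tool",(Rt.T@F).round(2),"M tool",(Rt.T@np.array(s["moment"])).round(2),"pos err tool",e.round(2),"rot err",R.from_matrix(Rm.T@Rt).as_rotvec().round(4),"t",s["clock"])
E
python3 lat.py
python3 -m pendant '[[[0,-0.5,0],[0,0,0.002],10],[[0,-1,0],[0,0,0.004],10],[[0,-1.6,0],[0,0,0.007],10],[[0,-2.1,0],[0,0,0.009],10],[[0,-2.1,0],[0,0,0.009],10]]'; python3 lat.py '[0,-2.1,0]' '[0,0,0.009]'
python3 -m pendant '[[[0,-0.5,0],[0,0,0.002],10],[[0,-1,0],[0,0,0.004],10],[[0,-1.6,0],[0,0,0.007],10],[[0,-2.1,0],[0,0,0.009],10],[[0,-2.1,0],[0,0,0.009],10]]'; python3 lat.py '[0,-2.1,0]' '[0,0,0.009]'
```

```text
F tool [-12.02   2.96 -15.71] M tool [-0.55 -2.34 -0.62] pos err tool [-2.19  2.81 -3.1 ] rot err [-0.0076 -0.003  -0.0003] t 17.25
clock: 17.88
eef_pos: [0.601, -0.0877, 0.0238]
eef_rot: [[0.161, 0.987, -0.0], [0.986, -0.16, -0.052], [-0.051, 0.008, -0.999]]
ft_force: [2.0, -11.1, 16.0]
width: 0.0235
F tool [-11.45   3.85 -15.37] M tool [-0.68 -2.29 -0.66] pos err tool [-2.17  2.95 -3.16] rot err [-0.0079 -0.003  -0.0004] t 17.875
clock: 18.5
eef_pos: [0.5989, -0.0873, 0.0237]
eef_rot: [[0.169, 0.986, -0.0], [0.984, -0.169, -0.052], [-0.051, 0.008, -0.999]]
ft_force: [1.5, -12.0, 16.8]
width: 0.0237
F tool [-12.44   3.67 -16.15] M tool [-0.65 -2.31 -0.67] pos err tool [-2.11  2.91 -3.11] rot err [-0.0078 -0.0029 -0.0004] t 18.5
```

```bash
cat >> lat.py <<'E'
sys.exit(1 if (e[1]>3.2 or (Rt.T@F)[1]>5.6) else 0)
E
S="python3 lat.py [0,-1,0] [0,0,0.0042]"
python3 -m pendant '[[[0,-0.5,0],[0,0,0.0021],10],[[0,-1,0],[0,0,0.0042],10],[[0,-1,0],[0,0,0.0042],10]]' >/dev/null; $S && python3 -m pendant '[[[0,-0.5,0],[0,0,0.0021],10],[[0,-1,0],[0,0,0.0042],10],[[0,-1,0],[0,0,0.0042],10]]' >/dev/null && $S && python3 -m pendant '[[[0,-0.5,0],[0,0,0.0021],10],[[0,-1,0],[0,0,0.0042],10],[[0,-1,0],[0,0,0.0042],10]]' >/dev/null && $S && python3 -m pendant '[[[0,-0.5,0],[0,0,0.0021],10],[[0,-1,0],[0,0,0.0042],10],[[0,-1,0],[0,0,0.0042],10]]' >/dev/null && $S
python3 look.py 10
```

```text
F tool [-12.12   4.26 -15.32] M tool [-0.68 -2.32 -0.67] pos err tool [-2.13  2.98 -3.14] rot err [-0.0079 -0.0028 -0.0003] t 18.875
F tool [-11.76   4.07 -16.15] M tool [-0.7  -2.32 -0.65] pos err tool [-2.09  2.98 -3.13] rot err [-0.0079 -0.0028 -0.0004] t 19.25
F tool [-11.53   4.47 -14.54] M tool [-0.79 -2.34 -0.69] pos err tool [-2.08  3.01 -3.15] rot err [-0.008  -0.0028 -0.0004] t 19.625
F tool [-12.13   4.15 -15.85] M tool [-0.74 -2.37 -0.7 ] pos err tool [-2.06  3.   -3.12] rot err [-0.0079 -0.0028 -0.0004] t 20.0
0 stud px [159.91 159.09] z 0.044
0 plate z 36.5 n 608 housing slope x,y [-0.0026  0.024 ] z 148.8
10 stud px [155.64 147.36] z 0.058
10 plate z 49.9 n 526 housing slope x,y [ 0.0079 -0.0208] z 154.3
F [  2.4 -11.7  15.8] M [-2.41 -0.24  0.72] p [595.  -86.6  23.7] clock 20.1
phi -10.70 th -0.47 g [595.  -85.7  42. ] cmd [592.4 -84.2  20.5]
```

```bash
S="python3 lat.py [0,-0.8,0] [0,0,0.0034]"
python3 -m pendant '[[[0,-0.4,0],[0,0,0.0017],10],[[0,-0.8,0],[0,0,0.0034],10],[[0,-0.8,0],[0,0,0.0034],10]]' >/dev/null; $S && python3 -m pendant '[[[0,-0.4,0],[0,0,0.0017],10],[[0,-0.8,0],[0,0,0.0034],10],[[0,-0.8,0],[0,0,0.0034],10]]' >/dev/null && $S && python3 -m pendant '[[[0,-0.4,0],[0,0,0.0017],10],[[0,-0.8,0],[0,0,0.0034],10],[[0,-0.8,0],[0,0,0.0034],10]]' >/dev/null && $S && python3 -m pendant '[[[0,-0.4,0],[0,0,0.0017],10],[[0,-0.8,0],[0,0,0.0034],10],[[0,-0.8,0],[0,0,0.0034],10]]' >/dev/null && $S && python3 -m pendant '[[[0,-0.4,0],[0,0,0.0017],10],[[0,-0.8,0],[0,0,0.0034],10],[[0,-0.8,0],[0,0,0.0034],10]]' >/dev/null && $S && python3 -m pendant '[[[0,-0.4,0],[0,0,0.0017],10],[[0,-0.8,0],[0,0,0.0034],10],[[0,-0.8,0],[0,0,0.0034],10]]' >/dev/null && $S
```

```text
F tool [-11.04   3.6  -15.88] M tool [-0.84 -2.32 -0.67] pos err tool [-2.03  3.08 -3.17] rot err [-0.0082 -0.0027 -0.0004] t 20.475
F tool [-11.49   4.28 -15.83] M tool [-0.78 -2.33 -0.64] pos err tool [-2.04  3.09 -3.14] rot err [-0.0081 -0.0027 -0.0004] t 20.85
F tool [-12.48   4.36 -15.54] M tool [-0.82 -2.33 -0.67] pos err tool [-2.03  3.11 -3.15] rot err [-0.0082 -0.0027 -0.0004] t 21.225
F tool [-11.22   4.8  -15.4 ] M tool [-0.8  -2.4  -0.73] pos err tool [-2.03  3.06 -3.1 ] rot err [-0.008  -0.0027 -0.0004] t 21.6
F tool [-13.28   5.04 -16.01] M tool [-0.85 -2.35 -0.63] pos err tool [-2.01  3.1  -3.14] rot err [-0.0081 -0.0027 -0.0005] t 21.975
F tool [-11.95   5.18 -15.86] M tool [-1.01 -2.34 -0.7 ] pos err tool [-2.03  3.28 -3.2 ] rot err [-0.0086 -0.0026 -0.0004] t 22.35
```

```bash
python3 look.py 11; python3 -m pendant '[[[0,-0.3,0],[0,0,0.0013],10],[[0,-0.5,0],[0,0,0.0021],10],[[0,-0.5,0],[0,0,0.0021],10]]' >/dev/null;python3 lat.py [0,-0.5,0] [0,0,0.0021]
```

```text
0 stud px [159.91 159.09] z 0.044
0 plate z 36.5 n 608 housing slope x,y [-0.0026  0.024 ] z 148.8
11 stud px [155.67 146.88] z 0.058
11 plate z 49.9 n 519 housing slope x,y [ 0.0084 -0.0204] z 154.3
F [  2.7 -13.2  16.2] M [-2.51 -0.44  0.74] p [590.5 -85.7  23.8] clock 22.45
phi -11.87 th -0.46 g [590.5 -84.8  42.1] cmd [587.7 -83.2  20.5]
F tool [-11.86   6.8  -15.87] M tool [-1.25 -2.41 -0.7 ] pos err tool [-2.02  3.45 -3.25] rot err [-0.009  -0.0026 -0.0005] t 22.825
```

View pics/top11z.png

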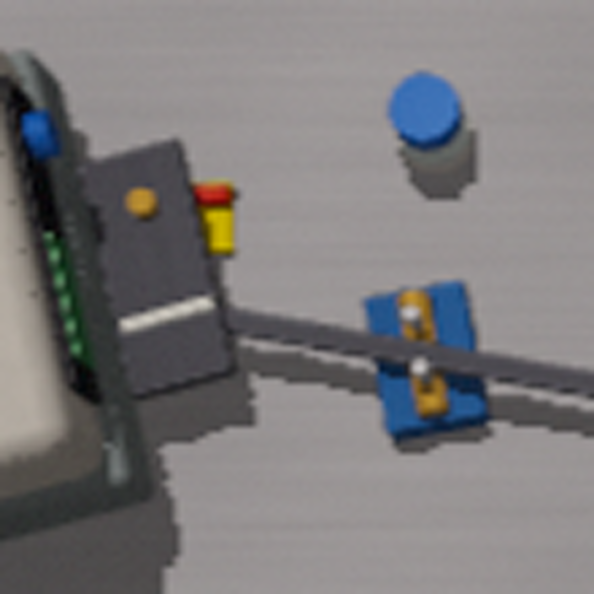

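View pics/scene11z.png

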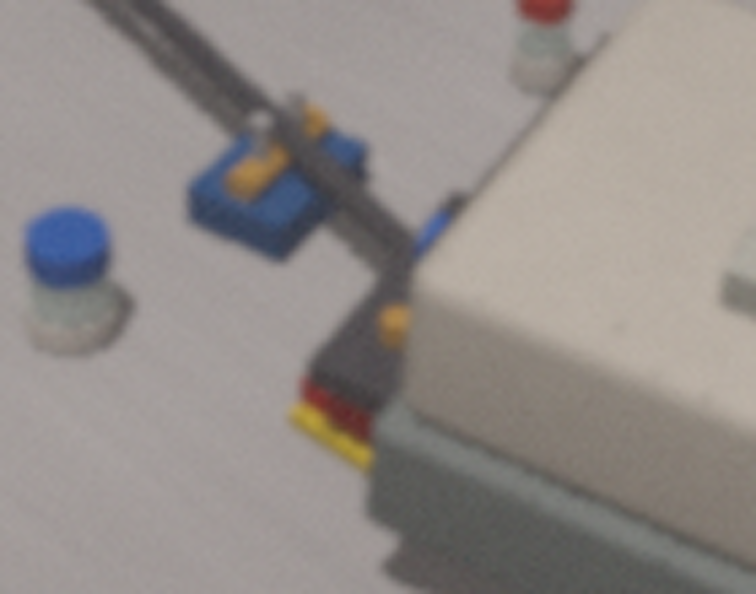

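```bash
python3 -m pendant '[[[0,-0.3,0],[0,0,0.0013],10],[[0,-0.5,0],[0,0,0.0021],10],[[0,-0.5,0],[0,0,0.0021],10]]' >/dev/null;python3 lat.py [0,-0.5,0] [0,0,0.0021]; python3 look.py 12
```

```text
F tool [-11.02   8.05 -14.74] M tool [-1.41 -2.27 -0.58] pos err tool [-1.94  3.69 -3.34] rot err [-0.0096 -0.0024 -0.0003] t 23.2
0 stud px [159.91 159.09] z 0.044
0 plate z 36.5 n 608 housing slope x,y [-0.0026  0.024 ] z 148.8
12 stud px [155.67 146.88] z 0.0564
12 plate z 49.8 n 514 housing slope x,y [ 0.0083 -0.0206] z 154.3
F [  5.8 -11.3  15.8] M [-2.51 -0.9   0.66] p [590.  -85.6  23.9] clock 23.3
phi -12.12 th -0.45 g [589.9 -84.6  42.2] cmd [586.7 -83.   20.5]
```

```bash
python3 -m pendant '[[[0,-0.2,0],[0,0,0.0008],10],[[0,-0.4,0],[0,0,0.0017],10],[[0,-0.4,0],[0,0,0.0017],10],[[0,-0.4,0],[0,0,0.0017],10]]' >/dev/null;python3 lat.py [0,-0.4,0] [0,0,0.0017]; python3 plan.py 0 -8 0 16
```

```text
F tool [-11.68   7.53 -14.91] M tool [-1.63 -2.29 -0.59] pos err tool [-1.95  3.83 -3.4 ] rot err [-0.01   -0.0024 -0.0003] t 23.8
cmd phi -12.25 th -0.31 L 237.1 lat -0.18 c -0.01
1 ([-0.1, -0.0, -2.1], [0.003, -0.009, -0.0])
2 ([-0.3, -0.0, -4.1], [0.003, -0.017, -0.0])
3 ([-0.4, -0.0, -6.2], [0.003, -0.026, -0.0])
4 ([-0.4, 0.0, -8.3], [0.003, -0.035, -0.0])
5 ([-0.5, 0.0, -10.4], [0.003, -0.044, -0.0])
6 ([-0.6, 0.0, -12.4], [0.003, -0.052, -0.0])
7 ([-0.6, 0.0, -14.5], [0.003, -0.061, -0.0])
8 ([-0.6, 0.0, -16.6], [0.003, -0.07, -0.0])
9 ([-0.6, 0.0, -18.7], [0.003, -0.079, -0.0])
10 ([-0.6, 0.0, -20.8], [0.003, -0.087, -0.0])
11 ([-0.5, 0.0, -22.8], [0.003, -0.096, -0.0])
12 ([-0.5, 0.1, -24.9], [0.003, -0.105, -0.0])
13 ([-0.4, 0.1, -27.0], [0.003, -0.113, -0.0])
14 ([-0.3, 0.1, -29.1], [0.003, -0.122, -0.0])
15 ([-0.2, 0.1, -31.1], [0.003, -0.131, -0.0])
16 ([-0.0, 0.1, -33.2], [0.003, -0.14, -0.0])
```

```bash
python3 -m pendant '[[[0,-0.2,0],[0,0,0.0008],10],[[0,-0.4,0],[0,0,0.0017],10],[[0,-0.4,0],[0,0,0.0017],10],[[0,-0.4,0],[0,0,0.0017],10]]' >/dev/null;python3 lat.py [0,-0.4,0] [0,0,0.0017]; python3 look.py 13
```

```text
F tool [-11.88   8.79 -15.03] M tool [-1.71 -2.28 -0.58] pos err tool [-1.95  3.91 -3.43] rot err [-0.0102 -0.0024 -0.0003] t 24.3
0 stud px [159.91 159.09] z 0.044
0 plate z 36.5 n 608 housing slope x,y [-0.0026  0.024 ] z 148.8
13 stud px [155.67 146.88] z 0.0572
13 plate z 49.8 n 510 housing slope x,y [ 0.0075 -0.02  ] z 154.3
F [  5.9 -12.4  14.9] M [-2.65 -1.19  0.68] p [589.4 -85.4  24. ] clock 24.4
phi -12.31 th -0.44 g [589.4 -84.5  42.3] cmd [586.  -82.9  20.5]
```

```bash
python3 -m pendant '[[[0,-0.3,0],[0,0,0.0012],10],[[0,-0.5,0],[0,0,0.0021],10],[[0,-0.5,0],[0,0,0.0021],10],[[0,-0.5,0],[0,0,0.0021],10]]' >/dev/null;python3 lat.py [0,-0.5,0] [0,0,0.0021];python3 lat.py; python3 look.py 14
```

```text
F tool [-11.99   9.2  -14.16] M tool [-1.78 -2.33 -0.67] pos err tool [-1.94  3.99 -3.42] rot err [-0.0104 -0.0024 -0.0003] t 24.9
F tool [-11.99   9.2  -14.16] M tool [-1.78 -2.33 -0.67] pos err tool [-1.94  3.99 -3.42] rot err [-0.0104 -0.0024 -0.0003] t 24.9
0 stud px [159.91 159.09] z 0.044
0 plate z 36.5 n 608 housing slope x,y [-0.0026  0.024 ] z 148.8
14 stud px [155.67 146.88] z 0.0566
14 plate z 49.7 n 518 housing slope x,y [ 0.007  -0.0207] z 154.2
F [  6.6 -12.5  15.5] M [-2.64 -1.2   0.71] p [588.9 -85.4  24. ] clock 25.0
phi -12.43 th -0.44 g [588.9 -84.4  42.3] cmd [585.5 -82.8  20.5]
```

View pics/top14z.png

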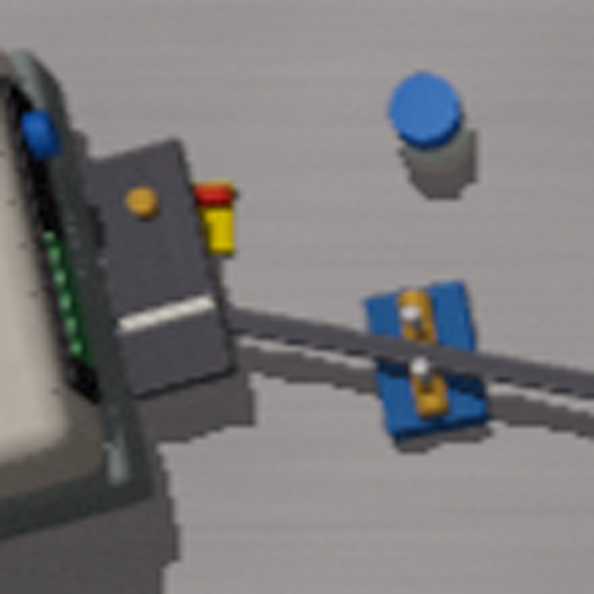

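```bash
python3 -m pendant '[[[-0.1,0,-1.2],[0,-0.005,0],10],[[-0.2,0,-2.4],[0,-0.01,0],10],[[-0.3,0,-3.6],[0,-0.015,0],10],[[-0.4,0,-4.8],[0,-0.02,0],10],[[-0.4,0,-6],[0,-0.025,0],10],[[-0.4,0,-6],[0,-0.025,0],10]]'; python3 lat.py [-0.4,0,-6] [0,-0.025,0]; python3 look.py 15
```

```text
clock: 25.75
eef_pos: [0.5875, -0.0854, 0.0291]
eef_rot: [[0.216, 0.976, -0.007], [0.974, -0.215, -0.076], [-0.076, 0.01, -0.997]]
ft_force: [2.0, -13.7, 10.9]
width: 0.0236
F tool [-13.76   5.04  -9.83] M tool [-0.91 -2.58 -0.47] pos err tool [-2.23  2.63 -2.41] rot err [-0.0067 -0.0028 -0.    ] t 25.75
0 stud px [159.91 159.09] z 0.044
0 plate z 36.5 n 608 housing slope x,y [-0.0026  0.024 ] z 148.8
15 stud px [156. 147.] z 0.0554
15 plate z 47.5 n 517 housing slope x,y [ 0.0058 -0.0137] z 153.4
F [  2.5 -14.4  12.2] M [-2.68 -0.35  0.51] p [587.5 -85.4  29. ] clock 25.85
phi -12.46 th -1.90 g [587.7 -84.   47.3] cmd [585.4 -82.9  26.5]
```

```bash
python3 -m pendant '[[[-0.1,0,-1],[0,-0.004,0],10],[[-0.1,0,-2],[0,-0.008,0],10],[[-0.1,0,-3],[0,-0.012,0],10],[[-0.1,0,-4],[0,-0.017,0],10],[[-0.1,0,-5],[0,-0.021,0],10],[[-0.1,0,-6],[0,-0.025,0],10],[[-0.1,0,-6],[0,-0.025,0],10]]'; python3 lat.py [-0.1,0,-6] [0,-0.025,0]; python3 look.py 16
```

```text
clock: 26.72
eef_pos: [0.587, -0.0854, 0.0348]
eef_rot: [[0.215, 0.976, -0.014], [0.971, -0.216, -0.101], [-0.101, 0.008, -0.995]]
ft_force: [-0.3, -15.6, 9.6]
width: 0.0234
F tool [-16.22   3.15  -7.96] M tool [-0.5  -3.07 -0.45] pos err tool [-2.7   2.09 -2.05] rot err [-0.0052 -0.0034  0.0003] t 26.725
0 stud px [159.91 159.09] z 0.044
0 plate z 36.5 n 608 housing slope x,y [-0.0026  0.024 ] z 148.8
16 stud px [156.39 147.22] z 0.0538
16 plate z 45.4 n 519 housing slope x,y [ 0.0044 -0.0058] z 152.3
F [ -1.3 -15.5  11.9] M [-3.09  0.25  0.48] p [587.  -85.4  34.8] clock 26.825
phi -12.48 th -3.36 g [587.2 -83.5  53. ] cmd [585.5 -82.5  32.5]
```

```bash
python3 -m pendant '[[[-0.3,0,-1],[0,-0.004,0],10],[[-0.6,0,-2],[0,-0.008,0],10],[[-0.9,0,-3],[0,-0.012,0],10],[[-1.2,0,-4],[0,-0.017,0],10],[[-1.4,0.2,-5],[0,-0.021,0],10],[[-1.6,0.3,-6],[0,-0.025,0],10],[[-1.6,0.3,-6],[0,-0.025,0],10]]'; python3 lat.py [-1.6,0.3,-6] [0,-0.025,0]; python3 look.py 17
```

```text
clock: 27.7
eef_pos: [0.5857, -0.0842, 0.039]
eef_rot: [[0.215, 0.976, -0.023], [0.969, -0.216, -0.121], [-0.123, 0.004, -0.992]]
ft_force: [-1.6, -4.5, -0.3]
width: 0.0236
F tool [-4.66 -0.61  0.93] M tool [ 0.05 -0.45 -0.13] pos err tool [-0.59  0.29 -0.31] rot err [-0.0007 -0.0004  0.0002] t 27.7
0 stud px [159.91 159.09] z 0.044
0 plate z 36.5 n 608 housing slope x,y [-0.0026  0.024 ] z 148.8
17 stud px [156.64 147.36] z 0.0534
17 plate z 45.2 n 522 housing slope x,y [ 0.0044 -0.0032] z 152.1
F [-2.5 -5.4  1. ] M [-0.6   0.27  0.12] p [585.6 -84.   38.8] clock 27.8
phi -12.50 th -4.62 g [586.  -81.8  57. ] cmd [585.5 -83.6  38.6]
```

View pics/top17z.png

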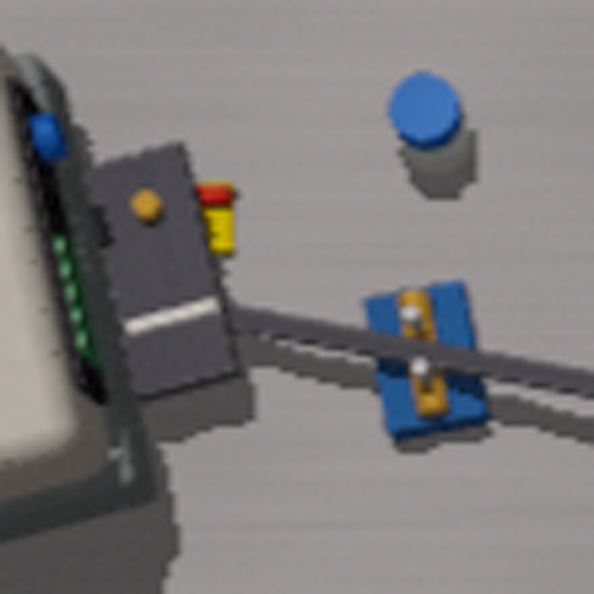

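View pics/scene17z.png

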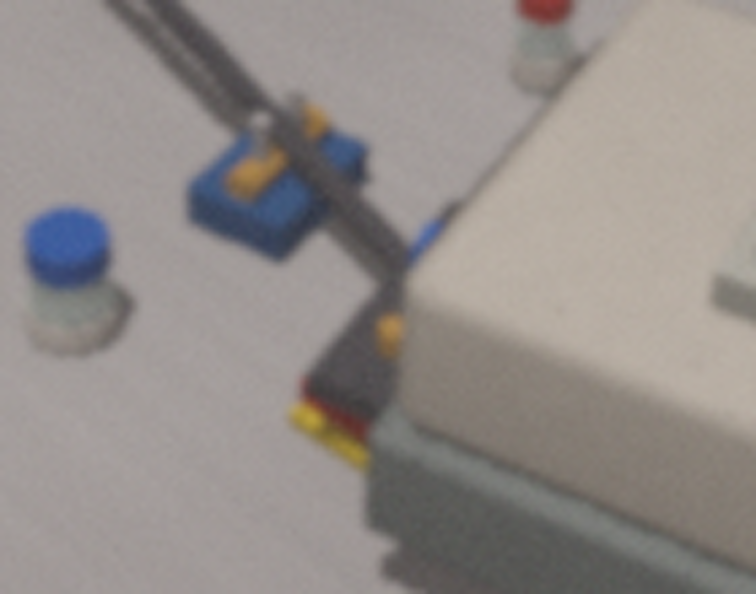

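Run:
```python
from h import *
print(plane("top",156.64,147.36,.0535)*1000,plane("top",155.67,146.88,.0575)*1000)
```

```text
[705.53457103 280.74424395  53.5       ] [705.59083633 282.29274977  57.5       ]
```

```bash
python3 -m pendant '[[[0,0,-0.5],[0,0,0],10],[[0,0,-0.5],[0,0,0],30],[[0,0,-0.5],[0,0,0],40],[[0,0,-0.5],[0,0,0],60],[[0,0,-0.5],[0,0,0],70],[[0,0,-0.5],[0,0,0],70],[[0,0,-0.5],[0,0,0],70],[[0,0,-0.5],[0,0,0],70]]'; python3 look.py 18
```

```text
clock: 28.8
eef_pos: [0.5855, -0.0835, 0.0391]
eef_rot: [[0.215, 0.976, -0.024], [0.969, -0.216, -0.12], [-0.123, 0.003, -0.992]]
ft_force: [-0.0, -0.2, 0.4]
width: 0.0699
0 stud px [159.91 159.09] z 0.044
0 plate z 36.5 n 608 housing slope x,y [-0.0026  0.024 ] z 148.8
18 stud px [156.64 147.36] z 0.0538
18 plate z 44.8 n 516 housing slope x,y [ 0.0038 -0.0034] z 152.1
F [ 0.3  0.  -0.3] M [-0.03  0.05  0.01] p [585.5 -83.5  39.1] clock 28.9
phi -12.49 th -4.60 g [585.9 -81.3  57.3] cmd [585.5 -83.6  38.6]
```

Released at 70 mm opening with no force on the tool. I'll back off along the tool axis and check.

```bash
python3 -m pendant '[[[0,0,-10],[0,0,0],70],[[0,0,-25],[0,0,0],70],[[0,0,-45],[0,0,0],70],[[0,0,-70],[0,0,0],70],[[0,0,-95],[0,0,0],70],[[-20,0,-120],[0,0,0],70],[[-40,0,-140],[0,0,0],70],[[-40,0,-140],[0,0,0],70],[[-40,0,-140],[0,0,0],70]]'; python3 look.py 19
python3 - <<'E'
import cv2,numpy as np
for n in("top","scene"):
    p=np.load(f"pics/{n}19.npy")[:,:,::-1]; cv2.imwrite(f"pics/{n}19f.png",p)
E
```

```text
clock: 30.02
eef_pos: [0.5801, -0.1048, 0.1824]
eef_rot: [[0.214, 0.976, -0.024], [0.969, -0.216, -0.12], [-0.123, 0.002, -0.992]]
ft_force: [-0.5, -1.1, -0.6]
width: 0.0699
0 stud px [159.91 159.09] z 0.044
0 plate z 36.5 n 608 housing slope x,y [-0.0026  0.024 ] z 148.8
19 stud px [156.64 147.36] z 0.1104
19 plate z 44.9 n 517 housing slope x,y [ 0.0033 -0.0037] z 152.1
F [-0.6 -0.8  0.1] M [ 0.01  0.09 -0.03] p [ 580.  -104.7  182. ] clock 30.125
phi -12.44 th -4.60 g [ 580.5 -102.5  200.2] cmd [585.5 -83.6  38.6]
```

View pics/scene19f.png

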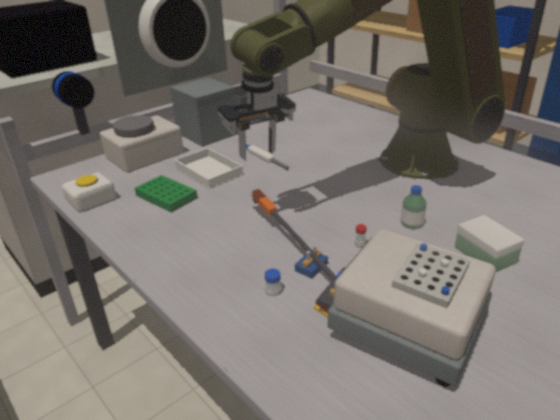

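View pics/top19z.png

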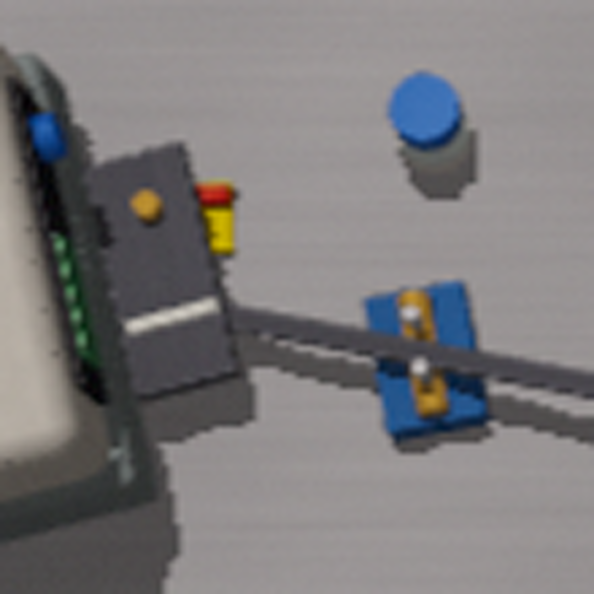

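In the final views the toe rests on the pad beside the stop, at stud pixel (156.6,147.4), unchanged since I released the bar. The bar lies free in the slot, the gripper is clear at z = 182 mm, and the jars, rack, tray and pipette look unmoved. I'm handing the job in.

```bash
python3 -c "
from rig import *
print(sign_off())"
```

```text
the job is handed in; nothing more can be done
None
```

The shaker's foot is standing on the yellow pad by the red stop. I handed the job in at about 30 s on the clock, and no verdict was reported.

**What I did:**
- I gripped the bar, dipped its tip under the toe plate and fed it about 26 mm into the slot.
- I levered the foot up about 12 mm, tilting the shaker about 0.05 rad.
- I swung the bar about 20° until the foot met the stop. The sideways force at the grip rose from about 4.4 to 9 N while the stud stopped moving.
- I lowered the toe in small steps, opened the fingers and backed away.

**Last checks:**
- **Foot position:** the foot's centre is at about x = +3.5 mm and y = +7 mm of the pad. It did not move during lowering or release.
- **Foot height:** the plate height puts the foot at about 8.4 mm, but the tilt of the housing gives about 7 mm. The two disagree by 1–2 mm, and both are within the allowed range.
- **Bar and gripper:** the bar is released and still in the slot, and the gripper is clear with no force on it.
- **Bystanders:** the small jars, bottle, rack, tray, box and pipette look undisturbed in the final pictures. I did not measure their positions.

**Not confirmed:** I inferred the force on the stop, about 10 N and at most about 22 N, from the force at the wrist. I did not measure it directly. Late in the push the force rose more slowly, so the bar may have begun to slip slightly sideways under the plate. I also didn't measure the load of the foot on the pad, or the force between bar and shaker.

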